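# Creep the teapot stand into its berth

## Robot

A 7-joint arm with a two-finger parallel gripper is mounted at the origin on the work surface. World frame = base frame: x ahead of the robot, y to its left, z up, the work surface at z = 0. Lengths are in m, angles in rad, forces in N, time in s.
With the tool pointing down it reaches from about 0.425 to 1.025 m from the base axis. Payload 3.6 kg.
Tool frame: the origin (TCP) lies at the very end of the fingers, on their centre line; the grasp point (between the pads) lies 19 mm behind it; z points along the fingers, y is the line along which they close (so a half turn about z gives the same grasp; the last joint's range is limited). The gripper opens to 85 mm and grips with 20 to 120 N. Pads are 22 mm wide; open, the fingers measure 114 mm over their backs; the gripper's body (76 mm by 85 mm) begins 54 mm behind the grasp point. The pads swing forward as they close: fully open they stand 13 mm farther back than shut.
Start: joints at [1.036, 0.591, 0.048, 1.609, -0.033, 0.943, -0.034], TCP at [0.309, -0.656, 0.231] pointing down, gripper open.
Joint ranges: [-2.69, 2.69], [-0.47, 2.24], [-1.27, 1.36], [0.19, 2.51], [-1.53, 4.68], [0.08, 2.07], [-3.09, 3.09]. Speed limits (rad/s): [2.57, 2.57, 3.14, 3.14, 3.14, 3.14, 3.14].

## Interface

Orientations are given as a unit quaternion [x, y, z, w].
In Python, from bench import robot, viewer, sign_off gives the robot as it stands.
- The arm moves only by the tool drive_tool, never from a script. Its arguments are lists of equal length, an entry for each row: "fingers": the closure, from 0 (fully open) to 1 (shut); "xyz": the shift along the tool's x, y, z in mm, a list of three; "rotation": the turn, a rotation vector about the tool's x, y, z in degrees, a list of three. A call has 1 to 12 rows; each row shifts and turns the commanded pose from where the row before left it, along the tool's axes as they then stand; what a row does not reach is not made up. A row lasts 1/12 s, in which the tool goes at most 41.7 mm and 7.16 degrees, less where a joint would pass 70% of its speed; a pose out of reach is approached as far as the arm can. A call with a gripper value outside its range is refused whole. The fingers move at their own pace and stop on an object; "newtons" is the grip in N (left out, the last holds). Time passes only in rows, so rows that do not move let the fingers close. It gives the time, the measured TCP pose, the force, the opening and the grip force at its end, in the units of the state.
- robot.sense(): the state, without advancing time (a new reading comes with each control period).
- viewer.camera(name): name is "side" or "top" or "wrist"; returns a dict with "pixels" (480x640x3 uint8, red, green, blue), "fx", "fy", "cx", "cy" (pixels), "distortion" ([k1, k2, p1, p2, k3] as OpenCV has them; the pictures are not rectified), "T" (4x4, takes a point from camera to world coordinates). Camera axes: x right, y down, z forward; pixel columns grow to the right and rows downward; lengths in m; the calibration is good to about 2 mm. A picture is of the moment at which its call begins. There is no depth.
- sign_off(): hands the job in; it is judged then, once.
The state is a dict: "clock": time; "joint_pos": joint angles; "joint_velocities": joint speeds; "effort": joint torques, N m; "eef_pos": TCP position; "tool_rot": TCP orientation; "ft_force": force on the tool from outside, world axes, zero at the start; "wrist_torque": the same for the moment, N m; "width": finger opening in m; "gripper_force": force on a finger pad.
Only numpy, scipy, OpenCV 4.12 (cv2) and the standard library are available. Lean on these libraries where they do the work, as an engineer would, in place of code of your own. Each camera call takes 0.05 s, during which the arm holds its last target. There are 200 camera calls.

## Task

Creep the heavy rosewood stand, with the teapot standing on it, forward into the wooden berth by pushing its two near corners in turn a little at a time, until it is fully home and square against the stop; never push harder than 25 N, never let it swing more than 20 degrees out of line with the berth, and do not lift it. Then swing the brass keeper bar fully round behind it to lock it in. Do not touch the teapot, and leave the cup and the jar beside the berth where they are.

Things in the scene. Friction and masses are not known exactly. Their poses are not given: they have to be found in the camera images.
- berth: Fixed pale wooden U-shaped berth, open to the robot; origin on the table; x: the way in, y left. Slick-lined rails 32 mm high, 250 mm apart, straight from x=+27 mm on, flared outward at 30 degrees from x=+27 to -21 mm. Across it a rigid dark steel stop plate is clamped, its face anywhere from x=+65 to +89 mm, not measured: feel for it, push force climbs there (also if the stand wedges)
- stand: dark rosewood block, flat base, 130 mm in x (depth), 240 mm in y, 40 mm high, 0.75 to 1.1 kg, drag on the table 5 to 9 N (more if the pusher bears down); origin under its centre; x is the way it goes in. Home when its far face lies flat on the stop. Starts 75 to 124 mm short, up to 0.12 rad askew. Polished slippery brass plates 50 mm wide, 34 high are the push places at both near corners
- stand_near_left (a point): push place, centre of the brass plate on the stand's near face at its left corner: 90 mm left of the middle, 20 mm above the table
- stand_near_right (a point): same at the right corner, 90 mm right of the middle
- stand_seat (a point): centre of the teapot's place on the stand's top, 22 mm nearer than the stand's middle, 40 mm above its base
- teapot: loose lidded purple-brown clay teapot, 0.22 kg, body 82 mm across, top 113 mm above the table; origin under its centre. Its ring handle reaches 73 mm from its centre towards the robot, about 30 mm beyond the stand's near face, 53 to 95 mm above the table, so the middle of that face is not free; the spout points away from the robot
- keeper (a joint): brass keeper bar right of the berth, on an upright pivot with light friction (1 N at its peg), stays where left: 0 = wide open (pointing outward and towards the robot), 2.2 rad = closed at its end stop, along the berth's y across the right end of the stand's near face. Closes clockwise from above; clears the home stand by 4 to 28 mm
- keeper_pivot (a point): pivot of the keeper bar, 75.5 mm towards the robot and 160 mm right of the berth's origin, 21 mm above the table
- keeper_peg (a point): middle (45 mm above the table) of the black upright peg on the bar, 16 mm thick, from 27 to 63 mm above the table, 75 mm from the pivot; the bar is 13 mm wide, 15 to 27 mm above the table and reaches 92 mm from the pivot
- tea_cup: small brown clay cup, 64 mm across, 45 mm high, left of the berth; origin under its centre; leave alone
- slip_jar: amber glass jar, 72 mm across, 95 mm high, right of the berth; origin under its centre; leave alone
Mind the look-alikes: they are no part of the job. What is shaped like the teapot but pink or turquoise is not meant.

How it is judged:
By the outcome, as a careful person would: the job done as asked, in the order asked, and still so for the second after the job is handed in, with the robot touching nothing.
It also fails if it takes over 72 s, if anything falls off the work surface, if the arm or the gripper's body presses on something with over 40 N, if the wrist force passes 120 N, or if a joint passes its speed limit or range.

## Working session

There is one attempt and no reset: what is moved stays moved. The work goes in short steps, Python scripts to look and compute and a tool call to move; the robot and the scene stay as the last step left them, time stands still between calls to the robot, and variables do not carry over. Pictures are saved under pics/ and viewed, at most 10 in all, crops included, and the job is handed in when it is done.

Besides the shell and the picture viewer there is one more tool, called after "Request:" as name(argument=value, ...) on one line, values as JSON. drive_tool: Moves the arm, as the interface text tells. Its arguments: {"type":"object","properties":{"fingers":{"type":"array"},"xyz":{"type":"array"},"rotation":{"type":"array"},"newtons":{"type":"number"}},"required":["fingers","xyz","rotation"]}

```bash
mkdir -p pics; ls
python3 - <<'E'
from bench import robot, viewer
import cv2,numpy as np,pickle
s=robot.sense(); print(s)
for n in("top","side"):
    c=viewer.camera(n); pickle.dump(c,open(f"{n}0.pkl","wb"))
    cv2.imwrite(f"pics/{n}0.png",c["pixels"][:,:,::-1]); print(n,c["fx"],c["fy"],c["cx"],c["cy"],c["distortion"],np.round(c["T"],3).tolist())
E
```

```text
pics
{'clock': 0.0, 'joint_pos': array([ 1.03646333,  0.59212586,  0.04830702,  1.60986514, -0.03330747,
        0.94265484, -0.03375274]), 'joint_velocities': array([-0.00025803,  0.00101035, -0.00025321, -0.00038923, -0.00207498,
        0.00113594,  0.00172137]), 'effort': array([-1.52568741e-04, -5.48692811e+01,  1.54644951e+00, -1.98126930e+01,
        9.44250642e-03,  8.76780425e-03,  1.13096596e-05]), 'eef_pos': array([ 0.30899803, -0.6549295 ,  0.23012022]), 'tool_rot': array([ 9.75804075e-01,  2.18643872e-01, -3.06875614e-04, -1.08136208e-03]), 'ft_force': array([ 0.06546251, -0.17898194, -0.12518586]), 'wrist_torque': array([-0.04183093, -0.0051389 ,  0.02592298]), 'gripper_force': 0.0, 'width': 0.08556213542251359}
top 452.31057199115276 452.31057199115276 318.55955707777485 241.97461399229616 [-0.09667037  0.          0.          0.          0.        ] [[-0.026, -0.984, 0.177, 0.305], [-1.0, 0.027, 0.001, 0.003], [-0.005, -0.177, -0.984, 0.909], [0.0, 0.0, 0.0, 1.0]]
side 459.9704605105514 459.9704605105514 311.6622055295257 245.68844231790442 [-0.08496973  0.          0.          0.          0.        ] [[-0.996, -0.054, 0.065, 0.373], [-0.084, 0.505, -0.859, 0.809], [0.014, -0.861, -0.508, 0.545], [0.0, 0.0, 0.0, 1.0]]
```

View pics/top0.png

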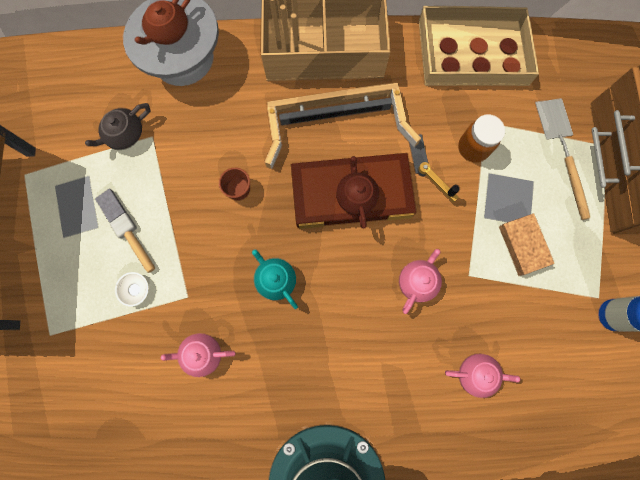

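View pics/side0.png

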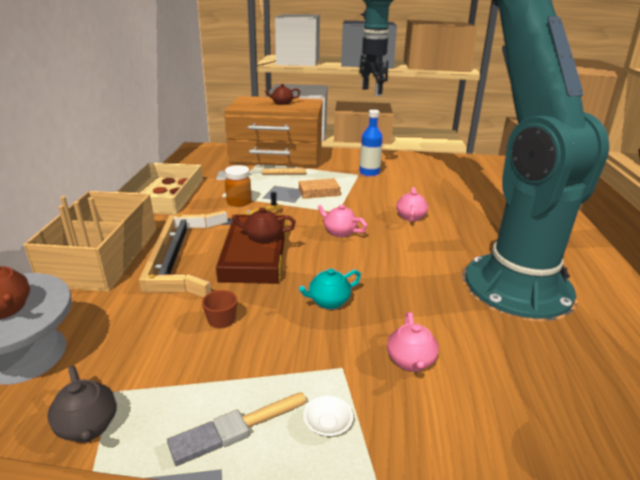

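Top view: stand spans about (292,160)–(414,222) with the wanted teapot at (357,193). The berth is at (268–425, 90–170), the keeper pivot about (420,168), and the peg at (453,190). The cup is at (235,184) and the jar at (487,135). Teapot look-alikes are turquoise (275,279), pink (421,281), (199,355) and (482,376), black (120,130), and brown on the turntable (165,22). The one on the stand is the one meant. I'll check it in a close crop.

Run:
```python
import cv2,pickle
c=pickle.load(open("top0.pkl","rb"))["pixels"][:,:,::-1]
cv2.imwrite("pics/topc.png",cv2.resize(c[80:230,260:460],None,fx=4,fy=4,interpolation=cv2.INTER_CUBIC))
```

```text
(no output)
```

View pics/topc.png

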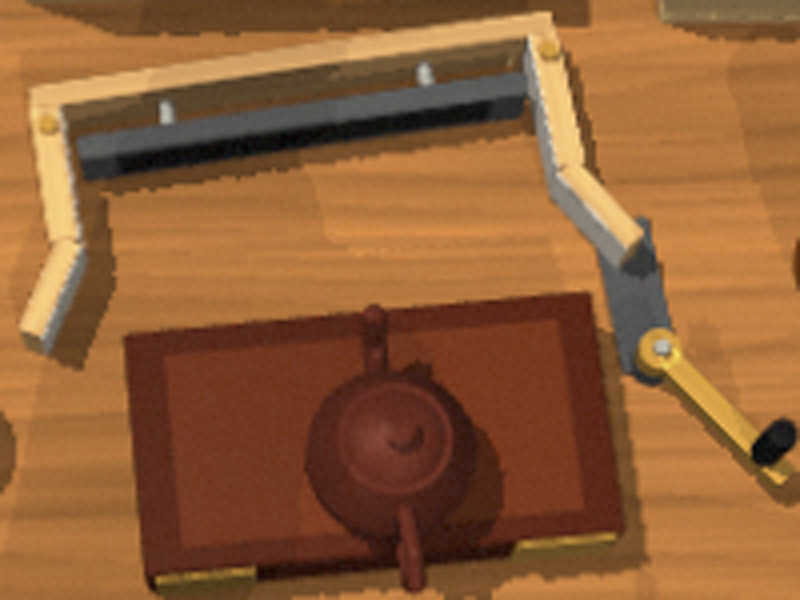

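Crop: teapot on the stand, brown, spout away, so the choice is confirmed. Stand top corners in the crop are FL (124,336), FR (590,293), NR (625,530) and NL (150,580). Rail bends (inner) are at L (80,240) and R (556,165), the pivot at (662,345), and the peg top at (780,435).

```bash
cat > h.py <<'E'
import cv2,numpy as np
def ray(c,uv,z):
    K=np.array([[c["fx"],0,c["cx"]],[0,c["fy"],c["cy"]],[0,0,1]])
    n=cv2.undistortPoints(np.array([[uv]],float),K,np.array(c["distortion"]))[0,0]
    d=c["T"][:3,:3]@[n[0],n[1],1]; o=c["T"][:3,3]
    return (o+d*(z-o[2])/d[2])[:2]
def proj(c,P):
    K=np.array([[c["fx"],0,c["cx"]],[0,c["fy"],c["cy"]],[0,0,1]])
    Ti=np.linalg.inv(c["T"]); P=np.atleast_2d(P)
    return cv2.projectPoints(P,cv2.Rodrigues(Ti[:3,:3])[0],Ti[:3,3],K,np.array(c["distortion"]))[0][:,0]
E
python3 - <<'E'
import pickle,numpy as np
from h import *
c=pickle.load(open("top0.pkl","rb"))
f=lambda x,y,z:ray(c,(260+x/4,80+y/4),z)
S={k:f(*v,.04) for k,v in dict(FL=(124,336),FR=(590,293),NR=(625,530),NL=(150,580)).items()}
for k,v in S.items(): print(k,v.round(4))
l=np.linalg.norm
print("sizes",l(S['FL']-S['FR']),l(S['NL']-S['NR']),l(S['FL']-S['NL']),l(S['FR']-S['NR']))
m=sum(S.values())/4; ay=(S['FL']+S['NL']-S['FR']-S['NR']); print("stand",m.round(4),"yaw",np.arctan2(-ay[0],ay[1]))
L=f(80,240,.032);R=f(556,165,.032);L0=f(65,112,.032);R0=f(528,45,.032);P=f(662,345,.032);G=f(780,435,.063)
b=L-R; print("L",L,"R",R,"gap",l(b),"yaw",np.arctan2(-b[0],b[1]),np.arctan2(*(L0-L)[::-1]),np.arctan2(*(R0-R)[::-1]))
print("pivot",P,"peg",G,l(P-G))
ya=np.arctan2(-b[0],b[1])
for a in(ya,):
    ex=np.array([np.cos(a),np.sin(a)]);ey=np.array([-ex[1],ex[0]])
    o=(L+R)/2-.027*ex; o2=P+.0755*ex+.16*ey; print("origin",o,o2)
    print("stand in berth",(m-o)@ex,(m-o)@ey)
for n,v in dict(sl=(80,160),sr=(525,92)).items(): print(n,f(*v,.032))
E
```

```text
FL [0.6226 0.055 ]
FR [ 0.6396 -0.1825]
NR [ 0.515  -0.1918]
NL [0.4959 0.044 ]
sizes 0.23814865533406362 0.23657099753488695 0.12715203726105584 0.12495443481448312
stand [ 0.5683 -0.0688] yaw 0.07613068843259793
L [0.67863092 0.07760099] R [ 0.71409106 -0.17128017] gap 0.25139462019578257 yaw 0.14152567878596026 0.10196916400692732 0.14676705544793467
pivot [ 0.61381959 -0.21940316] peg [ 0.55545653 -0.26657497] 0.07504283772950401
origin [ 0.66963094 -0.05064804] [ 0.66599615 -0.05035329]
stand in berth -0.10286726266714934 -0.0036738920155179014
sl [0.72339857 0.07728613]
sr [ 0.75611267 -0.15765469]
```

```bash
cat >> h.py <<'E'
from scipy.spatial.transform import Rotation as Ro
O=np.array([.668,-.0505]);YB=.14
EX=np.array([np.cos(YB),np.sin(YB)]);EY=np.array([-EX[1],EX[0]])
def b2w(x,y): return O+x*EX+y*EY
def w2b(p): d=np.array(p)[:2]-O; return np.array([d@EX,d@EY])
def show(s,target=None):
    R=Ro.from_quat(s["tool_rot"]).as_matrix(); yaw=np.degrees(np.arctan2(R[1,0],R[0,0]))
    print("t",round(s["clock"],2),"tcp",s["eef_pos"].round(4),"berth mm",(1e3*w2b(s["eef_pos"])).round(1),"yaw",yaw.round(2),"zaxis",R[:,2].round(3),"F",s["ft_force"].round(1),"Fb",(s["ft_force"][:2]@np.c_[EX,EY]).round(1),"w",round(s["width"],4))
    if target is not None: print(" delta tool mm",(1e3*R.T@(np.array(target)-s["eef_pos"])).round(1))
E
python3 - <<'E'
import pickle
from h import *; from bench import robot
c=pickle.load(open("top0.pkl","rb"))
for n,u,z in [("pink",(421,281),.07),("turq",(275,279),.07),("pinkspout",(437,254),.05),("turqspout",(256,254),.05),("jartop",(489,132),.095),("cup",(235,180),.045)]: print(n,ray(c,u,z).round(3),(1e3*w2b(ray(c,u,z))).round())
m=np.array([.568,-.0688]);a=.077
for y in(.095,-.095):
  p=m+[-.065*np.cos(a)-y*np.sin(a),-.065*np.sin(a)+y*np.cos(a)];print(p,w2b(p))
show(robot.sense(),(.455,-.175,.15))
E
```

```text
pink [ 0.376 -0.186] [-308.  -93.]
turq [0.388 0.086] [-258.  175.]
pinkspout [ 0.429 -0.225] [-261. -139.]
turqspout [0.439 0.125] [-202.  205.]
jartop [ 0.66  -0.334] [ -48. -280.]
cup [0.591 0.168] [-46. 227.]
[0.49588482 0.02091846] [-0.16046525  0.09473719]
[ 0.51050037 -0.16851857] [-0.17242733 -0.09488588]
t 0.1 tcp [ 0.309  -0.655   0.2302] berth mm [-439.8 -548.5] yaw 25.26 zaxis [-0.001  0.002 -1.   ] F [-0.1 -0.1 -0.5] Fb [-0.1 -0.1] w 0.0856
 delta tool mm [ 336.9 -371.6   81. ]
```

Request:
drive_tool(fingers=[1, 1, 1, 1, 1, 1, 1, 1, 1, 1, 1, 1], xyz=[[0, 0, -35], [0, 0, -35], [0, 0, -20], [25, -27.5, 0], [25, -27.5, 0], [25, -27.5, 0], [25, -27.5, 0], [25, -27.5, 0], [25, -27.5, 0], [25, -27.5, 0], [25, -27.5, 0], [25, -27.5, 0]], rotation=[[0, 0, 0], [0, 0, 0], [0, 0, 0], [0, 0, 0], [0, 0, 0], [0, 0, 0], [0, 0, 0], [0, 0, 0], [0, 0, 0], [0, 0, 0], [0, 0, 0], [0, 0, 0]], newtons=40)

```text
clock: 1.1
eef_pos: [0.4071, -0.3339, 0.321]
tool_rot: [0.976, 0.219, -0.0, -0.0]
ft_force: [0.9, -0.9, 0.4]
width: 0.0
gripper_force: 0.0
```

Run:
```python
from h import *; from bench import robot
show(robot.sense(),(.455,-.170,.12))
```

```text
t 1.1 tcp [ 0.4071 -0.3339  0.321 ] berth mm [-297.9 -244.2] yaw 25.25 zaxis [-0.001  0.    -1.   ] F [ 0.9 -0.9  0.4] Fb [ 0.7 -1. ] w 0.0
 delta tool mm [ 113.3 -127.7  201. ]
```

Request:
drive_tool(fingers=[1, 1, 1, 1, 1, 1, 1, 1, 1, 1], xyz=[[28, -32, 0], [28, -32, 0], [28, -32, 0], [28, -32, 0], [0, 0, 35], [0, 0, 35], [0, 0, 35], [0, 0, 38], [0, 0, 38], [0, 0, 0]], rotation=[[0, 0, 0], [0, 0, 0], [0, 0, 0], [0, 0, 0], [0, 0, 5.75], [0, 0, 5.75], [0, 0, 5.75], [0, 0, 0], [0, 0, 0], [0, 0, 0]])

```text
clock: 1.93
eef_pos: [0.448, -0.1738, 0.1344]
tool_rot: [0.998, 0.07, -0.007, -0.003]
ft_force: [-1.1, 0.3, -0.4]
width: -0.0001
gripper_force: 0.0
```

Run:
```python
from h import *; from bench import robot,viewer
show(robot.sense(),(.470,-.175,.014))
c=viewer.camera("top")
cv2.imwrite("pics/t1.png",cv2.resize(c["pixels"][80:300,230:490,::-1],None,fx=2.7,fy=2.7,interpolation=cv2.INTER_CUBIC))
```

```text
t 1.93 tcp [ 0.448  -0.1738  0.1344] berth mm [-235.1  -91.4] yaw 8.06 zaxis [-0.014  0.004 -1.   ] F [-1.1  0.3 -0.4] Fb [-1.   0.5] w -0.0001
 delta tool mm [ 23.2   5.  120. ]
```

View pics/t1.png

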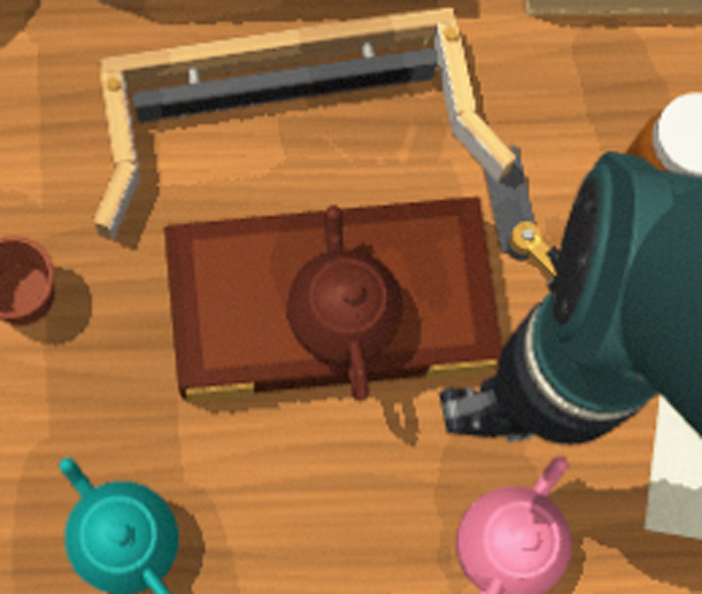

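The gripper is down at about (470,410), behind the right brass plate at (465,368), with teapot, pots and jar clear. Descending.

Request:
drive_tool(fingers=[1, 1, 1, 1, 1, 1, 1], xyz=[[0, 2, 38], [0, 2, 38], [0, 2, 28], [0, 0, 12], [8, 0, 0], [8, 0, 0], [4, 0, 0]], rotation=[[0, 0, 0], [0, 0, 0], [0, 0, 0], [0, 0, 0], [0, 0, 0], [0, 0, 0], [0, 0, 0]])

```text
clock: 2.57
eef_pos: [0.478, -0.1791, 0.0267]
tool_rot: [0.998, 0.07, 0.003, 0.001]
ft_force: [-0.5, -0.1, -0.4]
width: -0.0002
gripper_force: 0.0
```

Run:
```python
from h import *; from bench import robot,viewer
show(robot.sense())
```

```text
t 2.57 tcp [ 0.478  -0.1791  0.0267] berth mm [-206.1 -100.8] yaw 8.05 zaxis [ 0.007 -0.001 -1.   ] F [-0.5 -0.1 -0.4] Fb [-0.5 -0.1] w -0.0002
```

Request:
drive_tool(fingers=[1, 1, 1, 1, 1, 1], xyz=[[0, 0, 6], [0, 0, 5], [0, 0, 0], [5, 0, 0], [5, 0, 0], [3, 0, 0]], rotation=[[0, 0, 0], [0, 0, 0], [0, 0, 0], [0, 0, 0], [0, 0, 0], [0, 0, 0]])

```text
clock: 3.07
eef_pos: [0.4875, -0.1769, 0.0135]
tool_rot: [0.998, 0.07, 0.001, 0.0]
ft_force: [0.9, 0.6, -0.6]
width: 0.0002
gripper_force: 0.0
```

Run:
```python
from h import *; from bench import robot,viewer
show(robot.sense())
```

```text
t 3.07 tcp [ 0.4875 -0.1769  0.0135] berth mm [-196.3  -99.9] yaw 8.02 zaxis [ 0.001 -0.    -1.   ] F [ 0.9  0.6 -0.6] Fb [1.  0.4] w 0.0002
```

Request:
drive_tool(fingers=[1, 1, 1, 1, 1, 1, 1, 1, 1, 1], xyz=[[2, 0, 0], [2, 0, 0], [2, 0, 0], [2, 0, 0], [2, 0, 0], [2, 0, 0], [2, 0, 0], [2, 0, 0], [2, 0, 0], [0, 0, 0]], rotation=[[0, 0, 0], [0, 0, 0], [0, 0, 0], [0, 0, 0], [0, 0, 0], [0, 0, 0], [0, 0, 0], [0, 0, 0], [0, 0, 0], [0, 0, 0]])

```text
clock: 3.9
eef_pos: [0.5019, -0.1747, 0.0129]
tool_rot: [0.998, 0.069, -0.002, -0.0]
ft_force: [-4.2, -1.2, 1.4]
width: -0.0003
gripper_force: 2.2
```

Run:
```python
from h import *; from bench import robot,viewer
show(robot.sense())
```

```text
t 3.9 tcp [ 0.5019 -0.1747  0.0129] berth mm [-181.8  -99.8] yaw 7.95 zaxis [-0.005  0.    -1.   ] F [-4.2 -1.2  1.4] Fb [-4.4 -0.6] w -0.0003
```

Request:
drive_tool(fingers=[1, 1, 1, 1, 1], xyz=[[2, 0, 0], [2, 0, 0], [2, 0, 0], [2, 0, 0], [2, 0, 0]], rotation=[[0, 0, 0], [0, 0, 0], [0, 0, 0], [0, 0, 0], [0, 0, 0]])

```text
clock: 4.32
eef_pos: [0.5139, -0.1733, 0.0132]
tool_rot: [0.998, 0.07, -0.0, 0.0]
ft_force: [-4.9, -1.3, 0.2]
width: 0.0001
gripper_force: 2.1
```

```bash
cat > look.py <<'E'
import sys,pickle
from h import *; from bench import robot,viewer
s=robot.sense(); show(s); c=viewer.camera("top"); pickle.dump(c,open("cur.pkl","wb"))
# stand front outline fit: match predicted top-rectangle edges to strong gradients
g=cv2.GaussianBlur(c["pixels"].astype(float).sum(2),(0,0),.8)
hsv=cv2.cvtColor(c["pixels"],cv2.COLOR_RGB2HSV)
from scipy.ndimage import map_coordinates
gl=cv2.cvtColor(c["pixels"],cv2.COLOR_RGB2LAB).astype(float)
gl=cv2.GaussianBlur(gl,(0,0),.7)
def contrast(p):
    x,y,a=p; R=np.array([[np.cos(a),-np.sin(a)],[np.sin(a),np.cos(a)]])
    tot=0
    for d in (-.003,.003):
        pts=[]
        hx,hy=.064+d,.1195+d   # top rim
        for t in np.linspace(-.11,.11,45): pts.append((hx,t))
        for t in np.linspace(-.055,.055,25): pts+= [(t,hy),(t,-hy)]
        P=np.c_[(R@np.array(pts).T).T+[x,y],np.full(len(pts),.04)]
        uv=proj(c,P); v=np.array([map_coordinates(gl[:,:,k],[uv[:,1],uv[:,0]],order=1) for k in range(3)])
        tot=v-tot
    return -np.sum(np.clip(tot[0],-5,40))
from scipy.optimize import minimize
x0=np.array([float(v) for v in sys.argv[1:4]])
best=min((minimize(contrast,x0+np.array([a,b,t]),method="Nelder-Mead",options=dict(initial_simplex=x0+np.array([a,b,t])+np.array([[0,0,0],[.006,0,0],[0,.006,0],[0,0,.03]]))) for a in(-.005,.005) for b in(-.004,.004) for t in(-.03,.03)),key=lambda r:r.fun)
x,y,a=best.x; print("stand w",best.x.round(4),"berth mm",(1e3*w2b((x,y))).round(1),"rel yaw",round(a-YB,4),"score",round(best.fun))
E
python3 - <<'E'
import runpy,sys,pickle
E
python3 look.py .571 -.068 .11
sed 's/c=viewer.camera("top")/c=pickle.load(open("top0.pkl","rb"))/; s/"cur.pkl"/"tmp.pkl"/' look.py >look0.py; python3 look0.py .568 -.069 .077
```

```text
t 4.32 tcp [ 0.5139 -0.1733  0.0132] berth mm [-169.7 -100.1] yaw 7.98 zaxis [-0.001 -0.    -1.   ] F [-4.9 -1.3  0.2] Fb [-5.  -0.6] w 0.0001
stand w [ 0.5755 -0.0651  0.1669] berth mm [-93.7  -1.5] rel yaw 0.0269 score -3064
t 4.37 tcp [ 0.5149 -0.1731  0.0133] berth mm [-168.7 -100. ] yaw 8.02 zaxis [ 0.001 -0.    -1.   ] F [-3.4 -1.  -0.5] Fb [-3.5 -0.5] w 0.0001
stand w [ 0.5723 -0.068   0.0732] berth mm [-97.2  -3.9] rel yaw -0.0668 score -3661
```

Request:
drive_tool(fingers=[1, 1, 1, 1, 1, 1, 1, 1, 1, 1, 1, 1], xyz=[[-30, 0, 0], [0, 0, -37], [0, 0, -37], [0, 0, -37], [0, -37, 0], [0, -37, 0], [0, -37, 0], [0, -37, 0], [0, -37, 0], [-9.6, 0, 35.7], [-9.6, 0, 35.7], [-9.6, 0, 35.7]], rotation=[[0, 0, 0], [0, 0, 0], [0, 0, 0], [0, 0, 0], [0, 5, 0], [0, 5, 0], [0, 5, 0], [0, 0, 0], [0, 0, 0], [0, 0, 0], [0, 0, 0], [0, 0, 0]])

```text
clock: 5.37
eef_pos: [0.4516, -0.0247, 0.1055]
tool_rot: [0.992, 0.075, 0.099, -0.008]
ft_force: [-0.5, -0.1, -0.1]
width: -0.0003
gripper_force: 0.0
```

```bash
python3 look.py .5755 -.065 .167
```

```text
t 5.37 tcp [ 0.4516 -0.0247  0.1055] berth mm [-210.7   55.7] yaw 8.6 zaxis [ 0.195  0.031 -0.98 ] F [-0.5 -0.1 -0.1] Fb [-0.5  0. ] w -0.0003
stand w [ 0.576  -0.0653  0.1551] berth mm [-93.2  -1.8] rel yaw 0.0151 score -3724
```

Request:
drive_tool(fingers=[1, 1, 1, 1, 1, 1, 1], xyz=[[0, -16, 0], [0, -16, 0], [-6, 0, 28], [-6, 0, 28], [-4, 0, 20], [-2.6, 0, 12], [0, 0, 0]], rotation=[[0, 0, 0], [0, 0, 0], [0, 0, 0], [0, 0, 0], [0, 0, 0], [0, 0, 0], [0, 0, 0]])

```text
clock: 6.0
eef_pos: [0.4308, 0.001, 0.0553]
tool_rot: [0.995, 0.076, 0.071, -0.004]
ft_force: [-0.2, -1.0, -0.1]
width: -0.0
gripper_force: 0.0
```

```bash
cat > st.py <<'E'
import sys
from h import *; from bench import robot
a=[float(v) for v in sys.argv[1:]]   # target: berth x,y mm, z mm, [tilt deg]
s=robot.sense(); R=Ro.from_quat(s["tool_rot"])
t=None
if a: t=[*b2w(a[0]/1e3,a[1]/1e3),a[2]/1e3]
show(s,t)
if a:
    tilt=a[3] if len(a)>3 else 11.; G=Ro.from_euler("z",YB)*Ro.from_euler("x",180,degrees=True)*Ro.from_euler("y",tilt,degrees=True)
    print(" rotvec deg",(R.inv()*G).as_rotvec(degrees=True).round(2)," fwd",R.inv().apply([*EX,0]).round(3)," left",R.inv().apply([*EY,0]).round(3)," down",R.inv().apply([0,0,-1]).round(3))
E
python3 st.py -190 85 14
```

```text
t 6.0 tcp [0.4308 0.001  0.0553] berth mm [-227.7   84.1] yaw 8.7 zaxis [ 0.141  0.019 -0.99 ] F [-0.2 -1.  -0.1] Fb [-0.4 -1. ] w -0.0
 delta tool mm [31.5 -0.6 46.2]
 rotvec deg [0.02 2.84 0.67]  fwd [0.99  0.011 0.142]  left [ 0.012 -1.    -0.001]  down [-0.142 -0.002  0.99 ]
```

Request:
drive_tool(fingers=[1, 1, 1, 1, 1, 1], xyz=[[14, 0, 2], [12, 0, 8], [3, 0, 18], [1, 0, 14], [0, 0, 4], [0, 0, 0]], rotation=[[0, 0, 0.6], [0, 0, 0], [0, 0, 0], [0, 0, 0], [0, 0, 0], [0, 0, 0]])

```text
clock: 6.5
eef_pos: [0.4627, 0.0041, 0.0152]
tool_rot: [0.995, 0.072, 0.065, -0.0]
ft_force: [-0.4, -0.5, 0.1]
width: -0.0003
gripper_force: 0.0
```

```bash
python3 st.py -178 85 14
```

```text
t 6.5 tcp [0.4627 0.0041 0.0152] berth mm [-195.7   82.8] yaw 8.34 zaxis [ 0.13   0.01  -0.991] F [-0.4 -0.5  0.1] Fb [-0.5 -0.5] w -0.0003
 delta tool mm [17.4 -2.2  3.5]
 rotvec deg [0.45 3.52 0.33]  fwd [0.991 0.004 0.13 ]  left [ 0.006 -1.    -0.008]  down [-0.13  -0.009  0.991]
```

Request:
drive_tool(fingers=[1, 1, 1, 1, 1, 1, 1, 1, 1, 1, 1, 1], xyz=[[5, 0, 0.6], [5, 0, 0.6], [5, 0, 0.6], [3, 0, 0.4], [3, 0, 0.4], [3, 0, 0.4], [3, 0, 0.4], [3, 0, 0.4], [3, 0, 0.4], [3, 0, 0.4], [3, 0, 0.4], [3, 0, 0.4]], rotation=[[0, 0, 0], [0, 0, 0], [0, 0, 0], [0, 0, 0], [0, 0, 0], [0, 0, 0], [0, 0, 0], [0, 0, 0], [0, 0, 0], [0, 0, 0], [0, 0, 0], [0, 0, 0]])

```text
clock: 7.5
eef_pos: [0.5011, 0.0105, 0.0162]
tool_rot: [0.995, 0.074, 0.065, 0.0]
ft_force: [-4.8, 1.5, 0.4]
width: -0.0001
gripper_force: 2.6
```

```bash
python3 look.py .582 -.064 .06; python3 st.py -190 -85 14
```

```text
t 7.5 tcp [0.5011 0.0105 0.0162] berth mm [-156.7   83.7] yaw 8.51 zaxis [ 0.129  0.009 -0.992] F [-4.8  1.5  0.4] Fb [-4.6  2.2] w -0.0001
stand w [ 0.5802 -0.0506  0.0633] berth mm [-87.   12.1] rel yaw -0.0767 score -2464
t 7.55 tcp [0.5023 0.0106 0.0164] berth mm [-155.6   83.6] yaw 8.5 zaxis [ 0.13   0.009 -0.991] F [-3.7  2.9 -1.1] Fb [-3.3  3.4] w 0.0004
 delta tool mm [-35.8 168.4  -0.6]
 rotvec deg [0.52 3.52 0.49]  fwd [0.991 0.007 0.13 ]  left [ 0.008 -1.    -0.009]  down [-0.13  -0.01   0.991]
```

Request:
drive_tool(fingers=[1, 1, 1, 1, 1, 1, 1, 1, 1, 1, 1], xyz=[[3, 0, 0.4], [3, 0, 0.4], [0, 0, 0], [-30, 0, -4], [4.8, 0, -36.7], [4.8, 0, -36.7], [4.8, 0, -36.7], [-3, 34, 0], [-3, 34, 0], [-3, 34, 0], [-3, 34, 0]], rotation=[[0, 0, 0], [0, 0, 0], [0, 0, 0], [0, 0, 0], [0, 0, 0], [0, 0, 0], [0, 0, 0], [0, 0, 0], [0, 0, 0], [0, 0, 0], [0, 0, 0]])

```text
clock: 8.47
eef_pos: [0.4892, -0.131, 0.129]
tool_rot: [0.995, 0.073, 0.069, 0.003]
ft_force: [0.4, 0.3, -1.0]
width: 0.0002
gripper_force: 0.0
```

```bash
python3 look.py .584 -.064 .03; python3 st.py -195 -85 14
```

```text
t 8.47 tcp [ 0.4892 -0.131   0.129 ] berth mm [-188.3  -54.8] yaw 8.5 zaxis [ 0.137  0.005 -0.991] F [ 0.4  0.3 -1. ] Fb [0.5 0.2] w 0.0002
stand w [ 0.5888 -0.0675  0.0637] berth mm [-80.8  -5.8] rel yaw -0.0763 score -3261
t 8.52 tcp [ 0.4885 -0.1404  0.1273] berth mm [-190.3  -64. ] yaw 7.81 zaxis [ 0.133 -0.003 -0.991] F [-0.6 -6.  -1.3] Fb [-1.4 -5.9] w -0.0003
 delta tool mm [-19.5  18.7 112.1]
 rotvec deg [ 1.22  3.45 -0.17]  fwd [ 0.991 -0.006  0.131]  left [-0.004 -1.    -0.021]  down [-0.131 -0.02   0.991]
```

Request:
drive_tool(fingers=[1, 1, 1, 1, 1, 1, 1, 1, 1, 1, 1, 1], xyz=[[0, 22, 0], [-5, 0, 36], [-5, 0, 36], [-4.5, 0, 34], [9, 0, 6], [8, 0, 1], [5, 0, 0.6], [3, 0, 0.4], [3, 0, 0.4], [3, 0, 0.4], [3, 0, 0.4], [3, 0, 0.4]], rotation=[[0, 0, 0], [0, 0, 0], [0, 0, 0], [0, 0, 0], [0, 0, 0], [0, 0, 0], [0, 0, 0], [0, 0, 0], [0, 0, 0], [0, 0, 0], [0, 0, 0], [0, 0, 0]])

```text
clock: 9.52
eef_pos: [0.527, -0.1482, 0.0176]
tool_rot: [0.995, 0.072, 0.066, 0.003]
ft_force: [-4.6, -2.1, 1.1]
width: -0.0001
gripper_force: 2.6
```

```bash
python3 look.py .589 -.067 .09; python3 st.py -150 -85 14
```

```text
t 9.52 tcp [ 0.527  -0.1482  0.0176] berth mm [-153.3  -77. ] yaw 8.38 zaxis [ 0.132  0.003 -0.991] F [-4.6 -2.1  1.1] Fb [-4.8 -1.5] w -0.0001
stand w [ 0.5949 -0.0657  0.1182] berth mm [-74.5  -4.8] rel yaw -0.0218 score -3271
t 9.57 tcp [ 0.5281 -0.148   0.0177] berth mm [-152.2  -77. ] yaw 8.38 zaxis [ 0.133  0.003 -0.991] F [-3.6 -2.  -0.3] Fb [-3.9 -1.4] w 0.0002
 delta tool mm [1.6 8.  4.1]
 rotvec deg [0.86 3.4  0.39]  fwd [0.991 0.004 0.132]  left [ 0.006 -1.    -0.015]  down [-0.132 -0.016  0.991]
```

Request:
drive_tool(fingers=[1, 1, 1, 1, 1, 1, 1], xyz=[[0, 4, 0], [2, 4, 0.4], [3, 4, 0.6], [3, 1, 0.6], [3, 0, 0.4], [3, 0, 0.4], [3, 0, 0.4]], rotation=[[0, 0, 0], [0, 0, 0], [0, 0, 0], [0, 0, 0], [0, 0, 0], [0, 0, 0], [0, 0, 0]])

```text
clock: 10.15
eef_pos: [0.5473, -0.159, 0.0162]
tool_rot: [0.995, 0.072, 0.066, 0.003]
ft_force: [-4.9, -2.4, 0.5]
width: -0.0
gripper_force: 2.9
```

```bash
python3 look.py .598 -.066 .22; python3 st.py -180 88 125
```

```text
t 10.15 tcp [ 0.5473 -0.159   0.0162] berth mm [-134.6  -90.6] yaw 8.36 zaxis [ 0.132  0.003 -0.991] F [-4.9 -2.4  0.5] Fb [-5.2 -1.7] w -0.0
stand w [ 0.6052 -0.0639  0.2217] berth mm [-64.1  -4.5] rel yaw 0.0817 score -3417
t 10.2 tcp [ 0.5484 -0.1588  0.0163] berth mm [-133.5  -90.5] yaw 8.37 zaxis [ 0.134  0.004 -0.991] F [-2.7 -2.7 -0. ] Fb [-3.  -2.3] w 0.0001
 delta tool mm [ -30.6 -177.  -116.6]
 rotvec deg [0.85 3.36 0.37]  fwd [0.991 0.004 0.133]  left [ 0.006 -1.    -0.015]  down [-0.133 -0.016  0.991]
```

Request:
drive_tool(fingers=[1, 1, 1, 1, 1, 1, 1, 1, 1, 1, 1], xyz=[[-28, 0, -4], [4.8, 0, -36], [4.8, 0, -36], [4.8, 0, -36], [0, -30, 0], [0, -30, 0], [0, -30, 0], [0, -30, 0], [0, -30, 0], [0, -28, 0], [0, 0, 0]], rotation=[[0, 0, 0], [0, 0, 0], [0, 0, 0], [0, 0, 0], [0, 0, 0], [0, 0, 0], [0, 0, 0], [0, 0, 0], [0, 0, 0], [0, 0, 0], [0, 0, 0]])

```text
clock: 11.12
eef_pos: [0.4962, 0.0252, 0.1258]
tool_rot: [0.994, 0.079, 0.072, -0.003]
ft_force: [0.5, 0.3, -0.0]
width: -0.0004
gripper_force: 0.0
```

```bash
python3 look.py .605 -.064 .22; python3 st.py -160 88 14
```

```text
t 11.12 tcp [0.4962 0.0252 0.1258] berth mm [-159.6   98.9] yaw 9.07 zaxis [ 0.142  0.016 -0.99 ] F [ 0.5  0.3 -0. ] Fb [0.6 0.3] w -0.0004
stand w [ 0.607  -0.0654  0.2224] berth mm [-62.5  -6.2] rel yaw 0.0824 score -1771
t 11.17 tcp [0.4962 0.0217 0.1252] berth mm [-160.    95.5] yaw 8.91 zaxis [ 0.14   0.012 -0.99 ] F [ 0.4 -0.3  0.4] Fb [ 0.3 -0.3] w -0.0
 delta tool mm [-15.7   6.4 110.2]
 rotvec deg [0.41 2.91 0.89]  fwd [0.99  0.014 0.141]  left [ 0.015 -1.    -0.008]  down [-0.141 -0.01   0.99 ]
```

Request:
drive_tool(fingers=[1, 1, 1, 1, 1, 1, 1, 1, 1, 1, 1, 1], xyz=[[-5.2, 1, 36], [-5.2, 1, 36], [-5.2, 1, 36], [0, 0, 2], [5, 0, 0.7], [5, 0, 0.7], [4, 0, 0.6], [3, 0, 0.4], [3, 0, 0.4], [3, 0, 0.4], [3, 0, 0.4], [3, 0, 0.4]], rotation=[[0, 0, 0.9], [0, 0, 0], [0, 0, 0], [0, 0, 0], [0, 0, 0], [0, 0, 0], [0, 0, 0], [0, 0, 0], [0, 0, 0], [0, 0, 0], [0, 0, 0], [0, 0, 0]])

```text
clock: 12.17
eef_pos: [0.5212, 0.0163, 0.013]
tool_rot: [0.996, 0.066, 0.067, 0.001]
ft_force: [-4.9, 0.9, 1.0]
width: -0.0
gripper_force: 2.3
```

```bash
python3 look.py .612 -.062 .14; python3 st.py -160 -92 125
```

```text
t 12.17 tcp [0.5212 0.0163 0.013 ] berth mm [-136.1   86.6] yaw 7.58 zaxis [ 0.133  0.008 -0.991] F [-4.9  0.9  1. ] Fb [-4.8  1.6] w -0.0
stand w [ 0.612  -0.0637  0.1504] berth mm [-57.3  -5.3] rel yaw 0.0104 score -2003
t 12.22 tcp [0.5223 0.0165 0.0131] berth mm [-134.9   86.6] yaw 7.57 zaxis [ 0.135  0.008 -0.991] F [-3.9  0.2 -0.5] Fb [-3.8  0.7] w 0.0001
 delta tool mm [  -8.4  180.  -112.3]
 rotvec deg [ 0.64  3.27 -0.43]  fwd [ 0.991 -0.009  0.134]  left [-0.008 -1.    -0.011]  down [-0.135 -0.01   0.991]
```

Request:
drive_tool(fingers=[1, 1, 1, 1, 1, 1, 1, 1, 1, 1, 1, 1], xyz=[[3, 0, 0.4], [3, 0, 0.4], [3, 0, 0.4], [0, 0, 0], [-28, 0, -4], [4.8, 0, -36], [4.8, 0, -36], [4.8, 0, -36], [-2, 30, 0], [-2, 30, 0], [-2, 30, 0], [-2, 30, 0]], rotation=[[0, 0, 0], [0, 0, 0], [0, 0, 0], [0, 0, 0], [0, 0, 0], [0, 0, 0], [0, 0, 0], [0, 0, 0], [0, 0, 0], [0, 0, 0], [0, 0, 0], [0, 0, 0]])

```text
clock: 13.22
eef_pos: [0.5132, -0.1078, 0.1233]
tool_rot: [0.995, 0.065, 0.07, 0.002]
ft_force: [0.3, -0.1, -0.2]
width: -0.0002
gripper_force: 0.0
```

Request:
drive_tool(fingers=[1, 1, 1], xyz=[[0, 30, 0], [0, 24, 0], [0, 0, 0]], rotation=[[0, 0, 0], [0, 0, 0], [0, 0, 0]])

```text
clock: 13.47
eef_pos: [0.5198, -0.1672, 0.1225]
tool_rot: [0.996, 0.06, 0.068, 0.004]
ft_force: [-0.5, -0.2, -0.8]
width: -0.0001
gripper_force: 0.0
```

```bash
python3 look.py .616 -.063 .08; python3 st.py -155 -92 14
```

```text
t 13.47 tcp [ 0.5198 -0.1672  0.1225] berth mm [-163.   -94.9] yaw 6.97 zaxis [ 0.137  0.    -0.991] F [-0.5 -0.2 -0.8] Fb [-0.5 -0.1] w -0.0001
stand w [ 0.615  -0.0654  0.1063] berth mm [-54.6  -7.3] rel yaw -0.0337 score -3556
t 13.52 tcp [ 0.5196 -0.1637  0.1227] berth mm [-162.7  -91.3] yaw 7.14 zaxis [ 0.137  0.003 -0.991] F [ 0.4  0.3 -0.4] Fb [0.4 0.3] w 0.0001
 delta tool mm [ -7.2  -0.9 108.7]
 rotvec deg [ 0.92  3.16 -0.85]  fwd [ 0.991 -0.017  0.136]  left [-0.015 -1.    -0.016]  down [-0.137 -0.013  0.991]
```

Request:
drive_tool(fingers=[1, 1, 1, 1, 1, 1, 1, 1, 1, 1, 1, 1], xyz=[[-4.7, 0, 36], [-4.7, 0, 36], [-4.7, 0, 36], [6, 0, 2], [8, 0, 1], [8, 0, 1], [5, 0, 0.6], [3, 0, 0.4], [3, 0, 0.4], [3, 0, 0.4], [3, 0, 0.4], [3, 0, 0.4]], rotation=[[0, 0, -0.8], [0, 0, 0], [0, 0, 0], [0, 0, 0], [0, 0, 0], [0, 0, 0], [0, 0, 0], [0, 0, 0], [0, 0, 0], [0, 0, 0], [0, 0, 0], [0, 0, 0]])

```text
clock: 14.52
eef_pos: [0.5578, -0.1562, 0.0125]
tool_rot: [0.995, 0.071, 0.065, 0.003]
ft_force: [-4.7, -2.8, 1.6]
width: 0.0001
gripper_force: 2.8
```

```bash
python3 look.py .619 -.065 .17; python3 st.py -155 92 125
```

```text
t 14.52 tcp [ 0.5578 -0.1562  0.0125] berth mm [-123.8  -89.2] yaw 8.25 zaxis [ 0.13   0.003 -0.992] F [-4.7 -2.8  1.6] Fb [-5.1 -2.1] w 0.0001
stand w [ 0.6193 -0.0641  0.1678] berth mm [-50.1  -6.7] rel yaw 0.0278 score -3293
t 14.57 tcp [ 0.5589 -0.156   0.0126] berth mm [-122.7  -89.2] yaw 8.25 zaxis [ 0.131  0.003 -0.991] F [-2.5 -2.2 -0.7] Fb [-2.8 -1.8] w 0.0004
 delta tool mm [ -16.6 -179.6 -118.4]
 rotvec deg [0.85 3.5  0.25]  fwd [0.991 0.002 0.13 ]  left [ 0.004 -1.    -0.015]  down [-0.13  -0.015  0.991]
```

Request:
drive_tool(fingers=[1, 1, 1, 1, 1, 1, 1, 1, 1, 1, 1, 1], xyz=[[3, 0, 0.4], [3, 0, 0.4], [3, 0, 0.4], [3, 0, 0.4], [0, 0, 0], [-28, 0, -4], [4.8, 0, -36], [4.8, 0, -36], [4.8, 0, -36], [-1, -30, 0], [-1, -30, 0], [-1, -30, 0]], rotation=[[0, 0, 0], [0, 0, 0], [0, 0, 0], [0, 0, 0], [0, 0, 0], [0, 0, 0], [0, 0, 0], [0, 0, 0], [0, 0, 0], [0, 0, 0], [0, 0, 0], [0, 0, 0]])

```text
clock: 15.57
eef_pos: [0.5304, -0.0656, 0.1222]
tool_rot: [0.995, 0.071, 0.071, 0.001]
ft_force: [0.1, -0.4, -0.9]
width: -0.0002
gripper_force: 0.0
```

Request:
drive_tool(fingers=[1, 1, 1, 1], xyz=[[-1, -30, 0], [-1, -30, 0], [0, -24, 0], [0, 0, 0]], rotation=[[0, 0, 0], [0, 0, 0], [0, 0, 0], [0, 0, 0]])

```text
clock: 15.9
eef_pos: [0.5153, 0.0244, 0.121]
tool_rot: [0.994, 0.078, 0.071, -0.002]
ft_force: [0.5, 0.1, -0.6]
width: 0.0002
gripper_force: 0.0
```

```bash
python3 look.py .624 -.063 .22; python3 st.py -145 92 14
```

```text
t 15.9 tcp [0.5153 0.0244 0.121 ] berth mm [-140.8   95.5] yaw 8.94 zaxis [ 0.14   0.015 -0.99 ] F [ 0.5  0.1 -0.6] Fb [0.5 0. ] w 0.0002
stand w [ 0.6275 -0.0669  0.2578] berth mm [-42.4 -10.6] rel yaw 0.1178 score -1661
t 15.95 tcp [0.5154 0.0211 0.1204] berth mm [-141.1   92.2] yaw 8.78 zaxis [ 0.139  0.011 -0.99 ] F [-0.3 -0.3 -0.4] Fb [-0.4 -0.3] w -0.0001
 delta tool mm [-18.6  -0.9 104.9]
 rotvec deg [0.44 3.01 0.76]  fwd [0.99  0.012 0.139]  left [ 0.013 -1.    -0.008]  down [-0.139 -0.01   0.99 ]
```

Request:
drive_tool(fingers=[1, 1, 1, 1, 1, 1, 1, 1, 1, 1, 1], xyz=[[-5.6, 0, 35], [-5.6, 0, 35], [-5.2, 0, 34], [0, 0, 1], [5, 0, 0.7], [5, 0, 0.7], [3, 0, 0.4], [3, 0, 0.4], [3, 0, 0.4], [3, 0, 0.4], [3, 0, 0.4]], rotation=[[0, 0, 0.7], [0, 0, 0], [0, 0, 0], [0, 0, 0], [0, 0, 0], [0, 0, 0], [0, 0, 0], [0, 0, 0], [0, 0, 0], [0, 0, 0], [0, 0, 0]])

```text
clock: 16.87
eef_pos: [0.5354, 0.0178, 0.0126]
tool_rot: [0.996, 0.066, 0.066, 0.001]
ft_force: [-6.5, 0.3, 1.4]
width: -0.0002
gripper_force: 2.4
```

```bash
python3 look.py .630 -.06 .19; python3 st.py -145 -92 125
```

```text
t 16.87 tcp [0.5354 0.0178 0.0126] berth mm [-121.8   86.1] yaw 7.63 zaxis [ 0.132  0.006 -0.991] F [-6.5  0.3  1.4] Fb [-6.4  1.2] w -0.0002
stand w [ 0.6242 -0.0314  0.2117] berth mm [-40.8  25. ] rel yaw 0.0717 score -2113
t 16.92 tcp [0.5361 0.018  0.0125] berth mm [-121.1   86.3] yaw 7.64 zaxis [ 0.133  0.007 -0.991] F [-3.8 -0.6  0.4] Fb [-3.8 -0.1] w 0.0001
 delta tool mm [  -7.7  179.7 -112.6]
 rotvec deg [ 0.69  3.4  -0.36]  fwd [ 0.991 -0.008  0.132]  left [-0.007 -1.    -0.012]  down [-0.132 -0.011  0.991]
```

Request:
drive_tool(fingers=[1, 1, 1, 1, 1, 1, 1, 1, 1, 1, 1, 1], xyz=[[3, 0, 0.4], [3, 0, 0.4], [3, 0, 0.4], [3, 0, 0.4], [0, 0, 0], [-28, 0, -4], [4.8, 0, -36], [4.8, 0, -36], [4.8, 0, -36], [-1, 30, 0], [-1, 30, 0], [-1, 30, 0]], rotation=[[0, 0, 0], [0, 0, 0], [0, 0, 0], [0, 0, 0], [0, 0, 0], [0, 0, 0], [0, 0, 0], [0, 0, 0], [0, 0, 0], [0, 0, 0], [0, 0, 0], [0, 0, 0]])

```text
clock: 17.92
eef_pos: [0.5331, -0.0738, 0.1234]
tool_rot: [0.995, 0.067, 0.071, 0.002]
ft_force: [1.1, 0.1, -1.3]
width: 0.0002
gripper_force: 0.0
```

Request:
drive_tool(fingers=[1, 1, 1, 1], xyz=[[-1, 30, 0], [-1, 30, 0], [0, 27, 0], [0, 0, 0]], rotation=[[0, 0, 0], [0, 0, 0], [0, 0, 0], [0, 0, 0]])

```text
clock: 18.25
eef_pos: [0.5414, -0.168, 0.1219]
tool_rot: [0.996, 0.06, 0.068, 0.004]
ft_force: [-0.8, 0.4, -0.8]
width: -0.0003
gripper_force: 0.0
```

```bash
python3 look.py .634 -.061 .13; python3 st.py -135 -92 14
```

```text
t 18.25 tcp [ 0.5414 -0.168   0.1219] berth mm [-141.7  -98.7] yaw 7.02 zaxis [ 0.137  0.    -0.991] F [-0.8  0.4 -0.8] Fb [-0.7  0.5] w -0.0003
stand w [ 0.6352 -0.0602  0.1588] berth mm [-33.9  -5. ] rel yaw 0.0188 score -3510
t 18.3 tcp [ 0.5413 -0.1643  0.1222] berth mm [-141.3  -95. ] yaw 7.19 zaxis [ 0.137  0.003 -0.991] F [-0.5  0.3  0.7] Fb [-0.5  0.4] w 0.0003
 delta tool mm [ -8.6  -4.6 108. ]
 rotvec deg [ 0.94  3.15 -0.8 ]  fwd [ 0.991 -0.016  0.136]  left [-0.014 -1.    -0.016]  down [-0.137 -0.014  0.991]
```

Request:
drive_tool(fingers=[1, 1, 1, 1, 1, 1, 1, 1, 1, 1, 1, 1], xyz=[[-4.7, 0, 36], [-4.7, 0, 36], [-4.7, 0, 36], [9, 0, 2], [9, 0, 1], [9, 0, 1], [3, 0, 0.4], [3, 0, 0.4], [3, 0, 0.4], [3, 0, 0.4], [3, 0, 0.4], [3, 0, 0.4]], rotation=[[0, 0, -0.8], [0, 0, 0], [0, 0, 0], [0, 0, 0], [0, 0, 0], [0, 0, 0], [0, 0, 0], [0, 0, 0], [0, 0, 0], [0, 0, 0], [0, 0, 0], [0, 0, 0]])

```text
clock: 19.3
eef_pos: [0.5825, -0.1557, 0.013]
tool_rot: [0.995, 0.072, 0.065, 0.003]
ft_force: [-6.2, -2.8, 1.8]
width: -0.0
gripper_force: 2.9
```

```bash
python3 look.py .638 -.060 .19; python3 st.py -135 92 125
```

```text
t 19.3 tcp [ 0.5825 -0.1557  0.013 ] berth mm [-99.4 -92.3] yaw 8.35 zaxis [ 0.13   0.003 -0.991] F [-6.2 -2.8  1.8] Fb [-6.5 -1.9] w -0.0
stand w [ 0.6406 -0.0573  0.1962] berth mm [-28.1  -2.9] rel yaw 0.0562 score -3174
t 19.35 tcp [ 0.5835 -0.1556  0.0131] berth mm [-98.3 -92.3] yaw 8.35 zaxis [ 0.132  0.003 -0.991] F [-3.1 -3.2 -1.7] Fb [-3.5 -2.7] w -0.0
 delta tool mm [ -20.7 -182.6 -118.5]
 rotvec deg [0.86 3.48 0.35]  fwd [0.991 0.004 0.131]  left [ 0.006 -1.    -0.015]  down [-0.131 -0.016  0.991]
```

Request:
drive_tool(fingers=[1, 1, 1, 1, 1, 1, 1, 1, 1, 1, 1], xyz=[[-28, 0, -4], [4.8, 0, -36], [4.8, 0, -36], [4.8, 0, -36], [-1, -30, 0], [-1, -30, 0], [-1, -30, 0], [-1, -30, 0], [-1, -30, 0], [0, -28, 0], [0, 0, 0]], rotation=[[0, 0, 0], [0, 0, 0], [0, 0, 0], [0, 0, 0], [0, 0, 0], [0, 0, 0], [0, 0, 0], [0, 0, 0], [0, 0, 0], [0, 0, 0], [0, 0, 0]])

```text
clock: 20.27
eef_pos: [0.5267, 0.0275, 0.1214]
tool_rot: [0.994, 0.078, 0.071, -0.002]
ft_force: [-0.3, -0.4, 0.9]
width: -0.0003
gripper_force: 0.0
```

Request:
drive_tool(fingers=[1, 1, 1, 1, 1, 1, 1, 1, 1, 1, 1], xyz=[[-5.6, 0, 35], [-5.6, 0, 35], [-5.2, 0, 34], [0, 0, 1], [5, 0, 0.7], [4, 0, 0.5], [3, 0, 0.4], [3, 0, 0.4], [3, 0, 0.4], [3, 0, 0.4], [3, 0, 0.4]], rotation=[[0, 0, 0.7], [0, 0, 0], [0, 0, 0], [0, 0, 0], [0, 0, 0], [0, 0, 0], [0, 0, 0], [0, 0, 0], [0, 0, 0], [0, 0, 0], [0, 0, 0]])

```text
clock: 21.18
eef_pos: [0.5486, 0.0206, 0.0133]
tool_rot: [0.995, 0.067, 0.068, 0.001]
ft_force: [-1.1, -0.2, 0.8]
width: -0.0006
gripper_force: 0.6
```

```bash
python3 look.py .644 -.053 .15; python3 st.py -135 -92 125
```

```text
t 21.18 tcp [0.5486 0.0206 0.0133] berth mm [-108.4   87.1] yaw 7.72 zaxis [ 0.136  0.007 -0.991] F [-1.1 -0.2  0.8] Fb [-1.1 -0. ] w -0.0006
stand w [ 0.6411 -0.0458  0.1848] berth mm [-26.    8.4] rel yaw 0.0448 score -1075
t 21.23 tcp [0.5486 0.0206 0.0131] berth mm [-108.3   87.1] yaw 7.7 zaxis [ 0.135  0.007 -0.991] F [-0.9 -0.8  0.5] Fb [-1.  -0.7] w 0.0003
 delta tool mm [ -10.3  180.5 -112.3]
 rotvec deg [ 0.7   3.25 -0.3 ]  fwd [ 0.991 -0.007  0.135]  left [-0.005 -1.    -0.012]  down [-0.135 -0.011  0.991]
```

Request:
drive_tool(fingers=[1, 1, 1, 1, 1, 1], xyz=[[3, 0, 0.4], [3, 0, 0.4], [3, 0, 0.4], [3, 0, 0.4], [2, 0, 0.3], [2, 0, 0.3]], rotation=[[0, 0, 0], [0, 0, 0], [0, 0, 0], [0, 0, 0], [0, 0, 0], [0, 0, 0]])

```text
clock: 21.73
eef_pos: [0.5619, 0.0235, 0.0119]
tool_rot: [0.996, 0.067, 0.066, 0.001]
ft_force: [-6.3, 2.2, 0.0]
width: 0.0001
gripper_force: 2.9
```

Request:
drive_tool(fingers=[1, 1, 1, 1, 1, 1, 1, 1, 1, 1, 1, 1], xyz=[[0, 0, 0], [-28, 0, -4], [4.8, 0, -36], [4.8, 0, -36], [4.8, 0, -36], [-1, 30, 0], [-1, 30, 0], [-1, 30, 0], [-1, 30, 0], [-1, 30, 0], [0, 30, 0], [0, 0, 0]], rotation=[[0, 0, 0], [0, 0, 0], [0, 0, 0], [0, 0, 0], [0, 0, 0], [0, 0, 0], [0, 0, 0], [0, 0, 0], [0, 0, 0], [0, 0, 0], [0, 0, 0], [0, 0, 0]])

```text
clock: 22.73
eef_pos: [0.5563, -0.1685, 0.123]
tool_rot: [0.996, 0.061, 0.068, 0.004]
ft_force: [-0.7, -0.2, -0.9]
width: 0.0001
gripper_force: 0.0
```

```bash
python3 look.py .648 -.055 .13; python3 st.py -135 -92 14
```

```text
t 22.73 tcp [ 0.5563 -0.1685  0.123 ] berth mm [-127.  -101.2] yaw 7.09 zaxis [ 0.136  0.    -0.991] F [-0.7 -0.2 -0.9] Fb [-0.7 -0.1] w 0.0001
stand w [ 0.6472 -0.0572  0.1344] berth mm [-21.5  -3.8] rel yaw -0.0056 score -3252
t 22.78 tcp [ 0.5562 -0.1645  0.1232] berth mm [-126.6  -97.3] yaw 7.26 zaxis [ 0.137  0.003 -0.991] F [ 0.3 -0.2 -0. ] Fb [ 0.3 -0.3] w -0.0001
 delta tool mm [-23.2  -6.7 107. ]
 rotvec deg [ 0.93  3.18 -0.73]  fwd [ 0.991 -0.015  0.136]  left [-0.013 -1.    -0.016]  down [-0.136 -0.014  0.991]
```

Request:
drive_tool(fingers=[1, 1, 1, 1, 1, 1, 1, 1, 1, 1, 1, 1], xyz=[[-4.7, -2, 36], [-4.7, -2, 36], [-4.7, 0, 36], [9, 0, 2], [9, 0, 1], [6, 0, 0.8], [3, 0, 0.4], [3, 0, 0.4], [3, 0, 0.4], [3, 0, 0.4], [3, 0, 0.4], [3, 0, 0.4]], rotation=[[0, 0, -0.8], [0, 0, 0], [0, 0, 0], [0, 0, 0], [0, 0, 0], [0, 0, 0], [0, 0, 0], [0, 0, 0], [0, 0, 0], [0, 0, 0], [0, 0, 0], [0, 0, 0]])

```text
clock: 23.78
eef_pos: [0.5942, -0.1522, 0.0142]
tool_rot: [0.995, 0.073, 0.065, 0.003]
ft_force: [-5.5, -3.0, 2.1]
width: -0.0001
gripper_force: 2.8
```

```bash
python3 look.py .652 -.055 .17; python3 st.py -135 92 125
```

```text
t 23.78 tcp [ 0.5942 -0.1522  0.0142] berth mm [-87.3 -90.4] yaw 8.44 zaxis [ 0.13   0.003 -0.991] F [-5.5 -3.   2.1] Fb [-5.9 -2.2] w -0.0001
stand w [ 0.6727 -0.05    0.1633] berth mm [ 4.7 -0.2] rel yaw 0.0233 score -3151
t 23.83 tcp [ 0.5953 -0.1521  0.0143] berth mm [-86.2 -90.4] yaw 8.45 zaxis [ 0.132  0.003 -0.991] F [-3.3 -2.3 -0.8] Fb [-3.6 -1.8] w -0.0004
 delta tool mm [ -32.5 -180.9 -118.9]
 rotvec deg [0.86 3.47 0.45]  fwd [0.991 0.005 0.131]  left [ 0.007 -1.    -0.015]  down [-0.131 -0.016  0.991]
```

Request:
drive_tool(fingers=[1, 1, 1, 1, 1, 1, 1, 1, 1, 1, 1], xyz=[[-26, 0, -4], [4.8, 0, -36], [4.8, 0, -36], [4.8, 0, -36], [-1, -30, 0], [-1, -30, 0], [-1, -30, 0], [-1, -30, 0], [-1, -30, 0], [0, -28, 0], [0, 0, 0]], rotation=[[0, 0, 0], [0, 0, 0], [0, 0, 0], [0, 0, 0], [0, 0, 0], [0, 0, 0], [0, 0, 0], [0, 0, 0], [0, 0, 0], [0, 0, 0], [0, 0, 0]])

```text
clock: 24.75
eef_pos: [0.54, 0.0316, 0.1228]
tool_rot: [0.994, 0.079, 0.071, -0.002]
ft_force: [0.7, -0.1, 0.1]
width: -0.0001
gripper_force: 0.0
```

Request:
drive_tool(fingers=[1, 1, 1, 1, 1, 1, 1, 1, 1, 1, 1, 1], xyz=[[-5.6, 0, 35], [-5.6, 0, 35], [-5.2, 0, 34], [0, 0, 2], [5, 0, 0.7], [5, 0, 0.7], [4, 0, 0.5], [3, 0, 0.4], [3, 0, 0.4], [3, 0, 0.4], [2, 0, 0.3], [2, 0, 0.3]], rotation=[[0, 0, 0.7], [0, 0, 0], [0, 0, 0], [0, 0, 0], [0, 0, 0], [0, 0, 0], [0, 0, 0], [0, 0, 0], [0, 0, 0], [0, 0, 0], [0, 0, 0], [0, 0, 0]])

```text
clock: 25.75
eef_pos: [0.5626, 0.0245, 0.0126]
tool_rot: [0.996, 0.068, 0.066, 0.002]
ft_force: [-4.8, 0.2, 1.9]
width: 0.0003
gripper_force: 2.4
```

```bash
python3 st.py -135 -92 125
```

```text
t 25.75 tcp [0.5626 0.0245 0.0126] berth mm [-93.9  88.9] yaw 7.81 zaxis [ 0.132  0.006 -0.991] F [-4.8  0.2  1.9] Fb [-4.7  0.9] w 0.0003
 delta tool mm [ -25.3  182.5 -114.4]
 rotvec deg [ 0.75  3.45 -0.18]  fwd [ 0.991 -0.005  0.131]  left [-0.004 -1.    -0.013]  down [-0.131 -0.012  0.991]
```

Request:
drive_tool(fingers=[1, 1, 1, 1, 1, 1, 1], xyz=[[2, 0, 0.3], [2, 0, 0.3], [2, 0, 0.3], [2, 0, 0.3], [2, 0, 0.3], [2, 0, 0.3], [2, 0, 0.3]], rotation=[[0, 0, 0], [0, 0, 0], [0, 0, 0], [0, 0, 0], [0, 0, 0], [0, 0, 0], [0, 0, 0]])

```text
clock: 26.33
eef_pos: [0.5751, 0.0279, 0.0117]
tool_rot: [0.996, 0.069, 0.065, 0.001]
ft_force: [-6.3, 1.9, 0.7]
width: 0.0003
gripper_force: 2.9
```

```bash
python3 st.py -135 -92 125
```

```text
t 26.33 tcp [0.5751 0.0279 0.0117] berth mm [-81.1  90.6] yaw 7.92 zaxis [ 0.13   0.008 -0.992] F [-6.3  1.9  0.7] Fb [-6.   2.7] w 0.0003
 delta tool mm [ -38.5  184.  -117.4]
 rotvec deg [ 0.6   3.56 -0.09]  fwd [ 0.992 -0.003  0.129]  left [-0.002 -1.    -0.01 ]  down [-0.129 -0.01   0.992]
```

Request:
drive_tool(fingers=[1, 1, 1, 1, 1, 1, 1, 1, 1, 1, 1, 1], xyz=[[0, 0, 0], [-28, 0, -4], [4.8, 0, -36], [4.8, 0, -36], [4.8, 0, -36], [-1, 30, 0], [-1, 30, 0], [-1, 30, 0], [-1, 30, 0], [-1, 30, 0], [0, 28, 0], [0, 0, 0]], rotation=[[0, 0, 0], [0, 0, 0], [0, 0, 0], [0, 0, 0], [0, 0, 0], [0, 0, 0], [0, 0, 0], [0, 0, 0], [0, 0, 0], [0, 0, 0], [0, 0, 0], [0, 0, 0]])

```text
clock: 27.33
eef_pos: [0.5699, -0.1614, 0.1226]
tool_rot: [0.996, 0.063, 0.068, 0.004]
ft_force: [-0.5, -1.5, -0.8]
width: -0.0001
gripper_force: 0.0
```

```bash
python3 look.py .658 -.054 .12; python3 st.py -110 -92 14
python3 - <<'E'
import pickle,cv2
c=pickle.load(open("cur.pkl","rb"))["pixels"][:,:,::-1]
cv2.imwrite("pics/t2.png",cv2.resize(c[80:230,250:470],None,fx=3.5,fy=3.5,interpolation=cv2.INTER_CUBIC))
E
```

```text
t 27.33 tcp [ 0.5699 -0.1614  0.1226] berth mm [-112.6  -96.2] yaw 7.25 zaxis [ 0.135  0.001 -0.991] F [-0.5 -1.5 -0.8] Fb [-0.7 -1.4] w -0.0001
stand w [ 0.6739 -0.0536  0.1558] berth mm [ 5.4 -3.9] rel yaw 0.0158 score -3383
t 27.38 tcp [ 0.5698 -0.1577  0.1228] berth mm [-112.2  -92.4] yaw 7.41 zaxis [ 0.135  0.004 -0.991] F [0.3 0.6 0. ] Fb [0.4 0.5] w -0.0001
 delta tool mm [-12.5  -1.9 108.1]
 rotvec deg [ 0.87  3.25 -0.58]  fwd [ 0.991 -0.012  0.135]  left [-0.011 -1.    -0.015]  down [-0.135 -0.013  0.991]
```

View pics/t2.png

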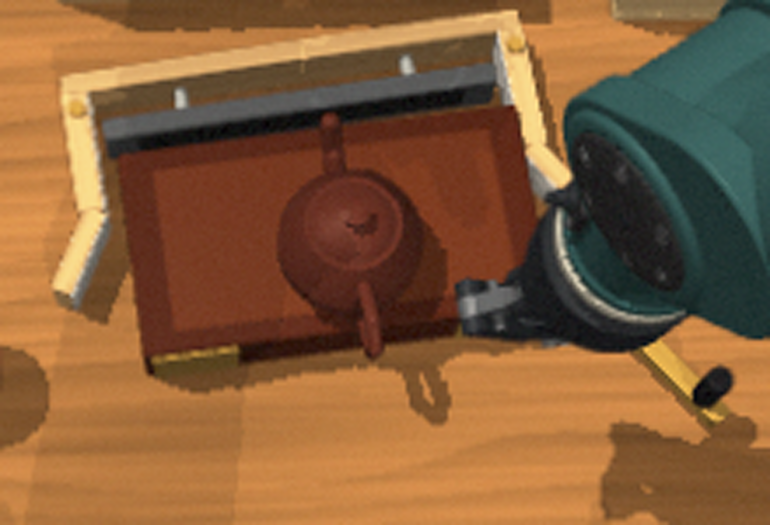

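Stand is inside the rails, with far edge (122,155)–(515,108) close to the stop plate. The teapot is still seated and nothing else has been disturbed. A few mm remain.

Request:
drive_tool(fingers=[1, 1, 1, 1, 1, 1, 1, 1, 1, 1, 1, 1], xyz=[[-4.7, 0, 36], [-4.7, 0, 36], [-4.7, 0, 36], [8, 0, 2], [8, 0, 1], [3, 0, 0.4], [2, 0, 0.3], [2, 0, 0.3], [2, 0, 0.3], [2, 0, 0.3], [2, 0, 0.3], [2, 0, 0.3]], rotation=[[0, 0, -0.6], [0, 0, 0], [0, 0, 0], [0, 0, 0], [0, 0, 0], [0, 0, 0], [0, 0, 0], [0, 0, 0], [0, 0, 0], [0, 0, 0], [0, 0, 0], [0, 0, 0]])

```text
clock: 28.38
eef_pos: [0.5979, -0.1507, 0.0127]
tool_rot: [0.995, 0.072, 0.065, 0.003]
ft_force: [-5.9, -1.8, 1.6]
width: -0.0003
gripper_force: 2.6
```

```bash
python3 st.py
```

```text
t 28.38 tcp [ 0.5979 -0.1507  0.0127] berth mm [-83.4 -89.4] yaw 8.37 zaxis [ 0.129  0.004 -0.992] F [-5.9 -1.8  1.6] Fb [-6.1 -1. ] w -0.0003
```

Request:
drive_tool(fingers=[1, 1, 1, 1], xyz=[[2, 0, 0.3], [2, 0, 0.3], [2, 0, 0.3], [2, 0, 0.3]], rotation=[[0, 0, 0], [0, 0, 0], [0, 0, 0], [0, 0, 0]])

```text
clock: 28.72
eef_pos: [0.6055, -0.1506, 0.0122]
tool_rot: [0.995, 0.072, 0.064, 0.003]
ft_force: [-4.7, -3.2, 0.4]
width: -0.0002
gripper_force: 2.7
```

```bash
python3 st.py
```

```text
t 28.72 tcp [ 0.6055 -0.1506  0.0122] berth mm [-75.8 -90.4] yaw 8.34 zaxis [ 0.128  0.003 -0.992] F [-4.7 -3.2  0.4] Fb [-5.1 -2.6] w -0.0002
```

Request:
drive_tool(fingers=[1, 1, 1], xyz=[[2, 0, 0.3], [2, 0, 0.3], [1, 0, 0.1]], rotation=[[0, 0, 0], [0, 0, 0], [0, 0, 0]])

```text
clock: 28.97
eef_pos: [0.611, -0.15, 0.0121]
tool_rot: [0.995, 0.072, 0.065, 0.003]
ft_force: [-4.5, -2.4, -0.7]
width: 0.0001
gripper_force: 2.3
```

```bash
python3 st.py -135 92 125
```

```text
t 28.97 tcp [ 0.611  -0.15    0.0121] berth mm [-70.4 -90.5] yaw 8.34 zaxis [ 0.129  0.003 -0.992] F [-4.5 -2.4 -0.7] Fb [-4.8 -1.7] w 0.0001
 delta tool mm [ -48.7 -181.  -123. ]
 rotvec deg [0.86 3.65 0.34]  fwd [0.992 0.004 0.128]  left [ 0.005 -1.    -0.015]  down [-0.128 -0.016  0.992]
```

Request:
drive_tool(fingers=[1, 1, 1, 1, 1, 1, 1, 1, 1, 1, 1], xyz=[[-26, 0, -4], [4.8, 0, -36], [4.8, 0, -36], [4.8, 0, -36], [-1, -30, 0], [-1, -30, 0], [-1, -30, 0], [-1, -30, 0], [-1, -30, 0], [0, -28, 0], [0, 0, 0]], rotation=[[0, 0, 0], [0, 0, 0], [0, 0, 0], [0, 0, 0], [0, 0, 0], [0, 0, 0], [0, 0, 0], [0, 0, 0], [0, 0, 0], [0, 0, 0], [0, 0, 0]])

```text
clock: 29.88
eef_pos: [0.557, 0.0345, 0.1213]
tool_rot: [0.994, 0.079, 0.07, -0.002]
ft_force: [0.9, 0.9, 0.6]
width: 0.0001
gripper_force: 0.0
```

Request:
drive_tool(fingers=[1, 1, 1, 1, 1, 1, 1, 1, 1, 1, 1, 1], xyz=[[-5.6, 0, 35], [-5.6, 0, 35], [-5.2, 0, 34], [0, 0, 2], [5, 0, 0.7], [4, 0, 0.5], [3, 0, 0.4], [2, 0, 0.3], [2, 0, 0.3], [2, 0, 0.3], [2, 0, 0.3], [2, 0, 0.3]], rotation=[[0, 0, 0.7], [0, 0, 0], [0, 0, 0], [0, 0, 0], [0, 0, 0], [0, 0, 0], [0, 0, 0], [0, 0, 0], [0, 0, 0], [0, 0, 0], [0, 0, 0], [0, 0, 0]])

```text
clock: 30.88
eef_pos: [0.5766, 0.0266, 0.0125]
tool_rot: [0.995, 0.067, 0.067, 0.001]
ft_force: [-4.6, 0.3, 2.2]
width: 0.0004
gripper_force: 2.0
```

```bash
python3 st.py
```

```text
t 30.88 tcp [0.5766 0.0266 0.0125] berth mm [-79.8  89.1] yaw 7.72 zaxis [ 0.134  0.006 -0.991] F [-4.6  0.3  2.2] Fb [-4.5  0.9] w 0.0004
```

Request:
drive_tool(fingers=[1, 1, 1, 1, 1], xyz=[[2, 0, 0.3], [2, 0, 0.3], [2, 0, 0.3], [2, 0, 0.3], [2, 0, 0.3]], rotation=[[0, 0, 0], [0, 0, 0], [0, 0, 0], [0, 0, 0], [0, 0, 0]])

```text
clock: 31.3
eef_pos: [0.5843, 0.0288, 0.0113]
tool_rot: [0.996, 0.068, 0.066, 0.001]
ft_force: [-5.5, 1.0, 1.2]
width: 0.0002
gripper_force: 2.3
```

```bash
python3 st.py
```

```text
t 31.3 tcp [0.5843 0.0288 0.0113] berth mm [-71.8  90.2] yaw 7.8 zaxis [ 0.131  0.007 -0.991] F [-5.5  1.   1.2] Fb [-5.4  1.7] w 0.0002
```

Request:
drive_tool(fingers=[1, 1, 1, 1], xyz=[[2, 0, 0.3], [2, 0, 0.3], [2, 0, 0.3], [2, 0, 0.3]], rotation=[[0, 0, 0], [0, 0, 0], [0, 0, 0], [0, 0, 0]])

```text
clock: 31.63
eef_pos: [0.5903, 0.029, 0.0107]
tool_rot: [0.996, 0.067, 0.064, 0.002]
ft_force: [-12.2, 0.0, 5.0]
width: 0.0
gripper_force: 6.5
```

```bash
python3 st.py
```

```text
t 31.63 tcp [0.5903 0.029  0.0107] berth mm [-65.9  89.6] yaw 7.74 zaxis [ 0.127  0.005 -0.992] F [-12.2   0.    5. ] Fb [-12.1   1.7] w 0.0
```

Request:
drive_tool(fingers=[1, 1, 1, 1, 1, 1, 1, 1, 1, 1, 1, 1], xyz=[[0, 0, 0], [-26, 0, -4], [4.8, 0, -36], [4.8, 0, -36], [4.8, 0, -36], [-1, 30, 0], [-1, 30, 0], [-1, 30, 0], [-1, 30, 0], [-1, 30, 0], [0, 28, 0], [0, 0, 0]], rotation=[[0, 0, 0], [0, 0, 0], [0, 0, 0], [0, 0, 0], [0, 0, 0], [0, 0, 0], [0, 0, 0], [0, 0, 0], [0, 0, 0], [0, 0, 0], [0, 0, 0], [0, 0, 0]])

```text
clock: 32.63
eef_pos: [0.5892, -0.1599, 0.1226]
tool_rot: [0.996, 0.061, 0.068, 0.004]
ft_force: [-0.4, -0.8, -1.7]
width: -0.0002
gripper_force: 0.0
```

Request:
drive_tool(fingers=[1, 1, 1, 1, 1, 1, 1, 1, 1], xyz=[[-4.7, 0, 36], [-4.7, 0, 36], [-4.7, 0, 36], [6, 0, 2], [6, 0, 1], [4, 0, 0.5], [3, 0, 0.4], [2, 0, 0.3], [2, 0, 0.3]], rotation=[[0, 0, -0.6], [0, 0, 0], [0, 0, 0], [0, 0, 0], [0, 0, 0], [0, 0, 0], [0, 0, 0], [0, 0, 0], [0, 0, 0]])

```text
clock: 33.38
eef_pos: [0.6116, -0.1482, 0.014]
tool_rot: [0.995, 0.072, 0.068, 0.002]
ft_force: [-2.0, 0.3, 1.0]
width: 0.0002
gripper_force: 1.5
```

```bash
python3 st.py
```

```text
t 33.38 tcp [ 0.6116 -0.1482  0.014 ] berth mm [-69.5 -88.9] yaw 8.33 zaxis [ 0.136  0.006 -0.991] F [-2.   0.3  1. ] Fb [-2.   0.6] w 0.0002
```

Request:
drive_tool(fingers=[1, 1, 1, 1, 1], xyz=[[2, 0, 0.3], [2, 0, 0.3], [2, 0, 0.3], [1, 0, 0.1], [1, 0, 0.1]], rotation=[[0, 0, 0], [0, 0, 0], [0, 0, 0], [0, 0, 0], [0, 0, 0]])

```text
clock: 33.8
eef_pos: [0.6145, -0.1485, 0.0114]
tool_rot: [0.995, 0.071, 0.063, 0.003]
ft_force: [-8.9, -1.2, 3.3]
width: 0.0002
gripper_force: 4.4
```

```bash
python3 st.py
```

```text
t 33.8 tcp [ 0.6145 -0.1485  0.0114] berth mm [-66.7 -89.6] yaw 8.26 zaxis [ 0.126  0.003 -0.992] F [-8.9 -1.2  3.3] Fb [-8.9  0. ] w 0.0002
```

Request:
drive_tool(fingers=[1, 1, 1], xyz=[[1.5, 0, 0.2], [1.5, 0, 0.2], [0, 0, 0]], rotation=[[0, 0, 0], [0, 0, 0], [0, 0, 0]])

```text
clock: 34.05
eef_pos: [0.6145, -0.1486, 0.0106]
tool_rot: [0.996, 0.071, 0.06, 0.003]
ft_force: [-10.8, -2.5, 4.5]
width: 0.0
gripper_force: 5.6
```

```bash
python3 st.py
```

```text
t 34.05 tcp [ 0.6145 -0.1486  0.0106] berth mm [-66.6 -89.7] yaw 8.23 zaxis [ 0.121  0.002 -0.993] F [-10.8  -2.5   4.5] Fb [-11.  -1.] w 0.0
```

Request:
drive_tool(fingers=[1, 1, 1, 1, 1, 1, 1, 1, 1, 1, 1], xyz=[[-28, 0, -4], [4.8, 0, -36], [4.8, 0, -36], [4.8, 0, -36], [-1, -30, 0], [-1, -30, 0], [-1, -30, 0], [-1, -30, 0], [-1, -30, 0], [0, -28, 0], [0, 0, 0]], rotation=[[0, 0, 0], [0, 0, 0], [0, 0, 0], [0, 0, 0], [0, 0, 0], [0, 0, 0], [0, 0, 0], [0, 0, 0], [0, 0, 0], [0, 0, 0], [0, 0, 0]])

```text
clock: 34.97
eef_pos: [0.5634, 0.0351, 0.1205]
tool_rot: [0.995, 0.078, 0.07, -0.002]
ft_force: [0.0, 0.6, 1.0]
width: -0.0002
gripper_force: 0.0
```

Request:
drive_tool(fingers=[1, 1, 1, 1, 1, 1, 1, 1, 1, 1], xyz=[[-5.6, 0, 35], [-5.6, 0, 35], [-5.2, 0, 34], [0, 0, 2], [5, 0, 0.7], [5, 0, 0.5], [5, 0, 0.6], [3, 0, 0.3], [2, 0, 0.3], [2, 0, 0.3]], rotation=[[0, 0, 0.7], [0, 0, 0], [0, 0, 0], [0, 0, 0], [0, 0, 0], [0, 0, 0], [0, 0, 0], [0, 0, 0], [0, 0, 0], [0, 0, 0]])

```text
clock: 35.8
eef_pos: [0.5846, 0.0277, 0.0129]
tool_rot: [0.995, 0.066, 0.069, 0.001]
ft_force: [0.5, 0.1, 0.3]
width: 0.0003
gripper_force: 0.0
```

```bash
python3 st.py
```

```text
t 35.8 tcp [0.5846 0.0277 0.0129] berth mm [-71.7  89. ] yaw 7.59 zaxis [ 0.137  0.007 -0.991] F [0.5 0.1 0.3] Fb [0.5 0. ] w 0.0003
```

Request:
drive_tool(fingers=[1, 1, 1, 1, 1, 1, 1], xyz=[[2, 0, 0.3], [2, 0, 0.3], [2, 0, 0.3], [2, 0, 0.3], [1.5, 0, 0.2], [1.5, 0, 0.1], [0, 0, 0]], rotation=[[0, 0, 0], [0, 0, 0], [0, 0, 0], [0, 0, 0], [0, 0, 0], [0, 0, 0], [0, 0, 0]])

```text
clock: 36.38
eef_pos: [0.5905, 0.0285, 0.0105]
tool_rot: [0.996, 0.066, 0.064, 0.002]
ft_force: [-6.6, -0.8, 2.1]
width: 0.0002
gripper_force: 3.2
```

```bash
python3 st.py
```

```text
t 36.38 tcp [0.5905 0.0285 0.0105] berth mm [-65.7  89.1] yaw 7.65 zaxis [ 0.128  0.005 -0.992] F [-6.6 -0.8  2.1] Fb [-6.7  0.2] w 0.0002
```

Request:
drive_tool(fingers=[1, 1, 1], xyz=[[2, 0, 0.3], [1.5, 0, 0.2], [0, 0, 0]], rotation=[[0, 0, 0], [0, 0, 0], [0, 0, 0]])

```text
clock: 36.63
eef_pos: [0.5906, 0.0282, 0.0097]
tool_rot: [0.996, 0.066, 0.062, 0.003]
ft_force: [-11.1, -1.3, 4.6]
width: -0.0002
gripper_force: 5.5
```

```bash
python3 st.py
```

```text
t 36.63 tcp [0.5906 0.0282 0.0097] berth mm [-65.6  88.7] yaw 7.64 zaxis [ 0.123  0.002 -0.992] F [-11.1  -1.3   4.6] Fb [-11.2   0.2] w -0.0002
```

Both corners are hard on the stop: pushing 11 N gives no motion, with TCP x −65.6 on the left and −66.6 on the right, which puts the stop face at about +75 mm. Next is the keeper.

Request:
drive_tool(fingers=[1, 1, 1, 1, 1, 1, 1, 1, 1, 1, 1, 1], xyz=[[-28, 0, -4], [-1, 0, -36], [0, 0, -36], [0, 0, -36], [0, 30, 0], [0, 34, 0], [0, 34, 0], [0, 34, 0], [0, 34, 0], [0, 34, 0], [0, 34, 0], [0, 34, 0]], rotation=[[0, 0, 0], [0, 0, 0], [0, -3.5, 0], [0, -3.5, 0], [0, 0, 0], [0, 0, 0], [0, 0, 0], [0, 0, 0], [0, 0, 0], [0, 0, 0], [0, 0, 0], [0, 0, 0]])

```text
clock: 37.63
eef_pos: [0.5922, -0.2423, 0.1215]
tool_rot: [0.998, 0.066, 0.008, 0.005]
ft_force: [0.3, -0.2, 0.1]
width: 0.0002
gripper_force: 0.0
```

```bash
python3 st.py -119 -235 120 0
python3 - <<'E'
from bench import robot,viewer; import cv2,pickle
from h import *
print(robot.sense()["joint_pos"].round(2))
c=viewer.camera("top"); pickle.dump(c,open("k.pkl","wb"))
cv2.imwrite("pics/t3.png",cv2.resize(c["pixels"][80:230,250:470,::-1],None,fx=3.5,fy=3.5,interpolation=cv2.INTER_CUBIC))
s=viewer.camera("side"); pickle.dump(s,open("ks.pkl","wb"))
c0=pickle.load(open("top0.pkl","rb"))
for u,z in [((445.5+8,80+108),.063),((260+770/4,80+455/4),.03),((260+785/4,80+478/4),.027)]: print((1e3*w2b(ray(c0,u,z))).round(1))
E
```

```text
t 37.63 tcp [ 0.5922 -0.2423  0.1215] berth mm [-101.8 -179.4] yaw 7.56 zaxis [ 0.016 -0.01  -1.   ] F [ 0.3 -0.2  0.1] Fb [ 0.3 -0.2] w 0.0002
 delta tool mm [-16.8  55.7   1.9]
 rotvec deg [ 0.66 -0.82 -0.47]  fwd [ 1.    -0.008  0.014]  left [-0.008 -1.    -0.012]  down [-0.014 -0.012  1.   ]
[ 0.83  0.73 -0.77  1.87  0.71  0.81 -1.76]
[-139.6 -195.6]
[-142.9 -202.5]
[-155.3 -208.5]
```

View pics/t3.png

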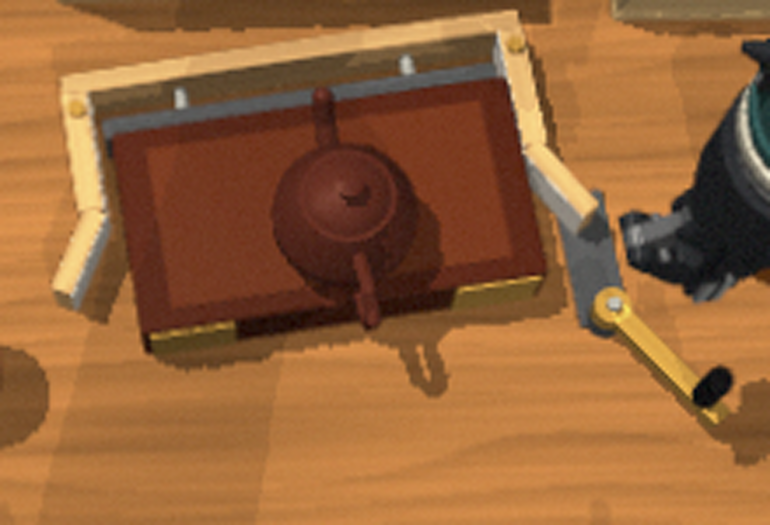

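The stand is flush and square on the stop, with far edge (110,140)–(500,80) along the plate and the teapot seated. The keeper is still open, pivot (612,303), peg (712,385).

Request:
drive_tool(fingers=[1, 1, 1, 1, 1, 1, 1, 1, 1, 1, 1, 1], xyz=[[-10, 25, 0], [-10, 24, 0], [0, 0, 0], [0, 0, 0], [0, 0, 0], [0, 0, 0], [0, 0, 0], [0, 0, 0], [0, 0, 28], [0, 0, 28], [0, 0, 28], [0, 0, 0]], rotation=[[0, 0, 0], [0, 0, 0], [0, 0, -6.5], [0, 0, -6.5], [0, 0, -6.5], [0, 0, -6.5], [0, 0, -6.5], [0, 0, 0], [0, 0, 0], [0, 0, 0], [0, 0, 0], [0, 0, 0]])

```text
clock: 38.73
eef_pos: [0.576, -0.2919, 0.0327]
tool_rot: [0.94, 0.341, 0.002, 0.005]
ft_force: [-0.5, -0.1, 0.4]
width: -0.0001
gripper_force: 0.0
```

```bash
python3 st.py -122 -227 38 0
python3 - <<'E'
from bench import robot; print(robot.sense()["joint_pos"].round(2))
E
```

```text
t 38.73 tcp [ 0.576  -0.2919  0.0327] berth mm [-124.8 -226.2] yaw 39.91 zaxis [ 0.006 -0.007 -1.   ] F [-0.5 -0.1  0.4] Fb [-0.5  0. ] w -0.0001
 delta tool mm [ 2.   2.2 -5.3]
 rotvec deg [ 0.54 -0.17 31.89]  fwd [0.849 0.528 0.005]  left [ 0.528 -0.849 -0.008]  down [-0.   -0.01  1.  ]
[ 0.92  0.9  -0.81  1.88  0.94  0.78 -1.29]
```

Request:
drive_tool(fingers=[1, 1, 1, 1, 1, 1, 1, 1, 1, 1, 1, 1], xyz=[[1, 0, -4], [0, -4, 0], [0, -4, 0], [-2, -8, 0], [-2, -8, 0], [-2, -8, 0], [-2, -8, 0], [-2, -8, 0], [-2, -8, 0], [-2, -8, 0], [-2, -8, 0], [0, 0, 0]], rotation=[[0, 0, 0], [0, 0, 0], [0, 0, 0], [0, 0, 6], [0, 0, 6], [0, 0, 6], [0, 0, 6], [0, 0, 6], [0, 0, 6], [0, 0, 6], [0, 0, 6], [0, 0, 0]])

```text
clock: 39.73
eef_pos: [0.5411, -0.2296, 0.0428]
tool_rot: [0.998, -0.069, 0.009, 0.004]
ft_force: [1.0, 0.5, -0.4]
width: 0.0002
gripper_force: 0.0
```

```bash
cat > kp.py <<'E'
from h import *; from bench import robot
s=robot.sense(); show(s); R=Ro.from_quat(s["tool_rot"]).as_matrix()
p=R.T@(s["eef_pos"]-np.array([*b2w(-.0755,-.160),.037])); y=np.degrees(np.arctan2(R[1,0],R[0,0])-YB)
print("in tool: pivot-relative",(1e3*p).round(1),"bar angle if flat contact (berth, closed 90):",round(y+180,1))
E
python3 kp.py
```

```text
t 39.73 tcp [ 0.5411 -0.2296  0.0428] berth mm [-150.7 -159.6] yaw -7.88 zaxis [ 0.018 -0.01  -1.   ] F [ 1.   0.5 -0.4] Fb [1.1 0.3] w 0.0002
in tool: pivot-relative [-72.3  20.3  -7.1] bar angle if flat contact (berth, closed 90): 164.1
```

Request:
drive_tool(fingers=[1, 1, 1, 1, 1, 1, 1, 1, 1], xyz=[[-3, -8, 3], [-2, -8, 2], [-2, -8, 0], [-2, -8, 0], [-2, -8, 0], [-2, -8, 0], [-2, -8, 0], [-2, -8, 0], [0, 0, 0]], rotation=[[0, 0, 6], [0, 0, 6], [0, 0, 6], [0, 0, 6], [0, 0, 6], [0, 0, 6], [0, 0, 6], [0, 0, 6], [0, 0, 0]])

```text
clock: 40.48
eef_pos: [0.558, -0.1678, 0.0366]
tool_rot: [0.884, -0.468, 0.01, -0.001]
ft_force: [0.4, 0.1, 0.0]
width: -0.0007
gripper_force: 0.0
```

```bash
python3 kp.py
python3 - <<'E'
from bench import viewer; import cv2
c=viewer.camera("top")
cv2.imwrite("pics/t4.png",cv2.resize(c["pixels"][80:230,250:470,::-1],None,fx=3.5,fy=3.5,interpolation=cv2.INTER_CUBIC))
E
```

```text
t 40.48 tcp [ 0.558  -0.1678  0.0366] berth mm [-125.2 -100.8] yaw -55.76 zaxis [ 0.019 -0.009 -1.   ] F [0.4 0.1 0. ] Fb [0.4 0.1] w -0.0007
in tool: pivot-relative [-75.1  18.4  -1.1] bar angle if flat contact (berth, closed 90): 116.2
```

View pics/t4.png

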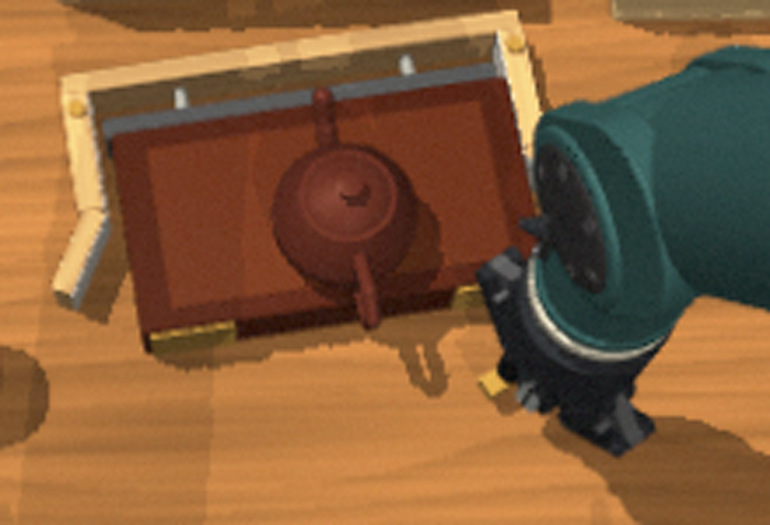

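The bar tip shows at (493,382), so the keeper is following, about 26° left to go. Stand and teapot are unmoved.

Request:
drive_tool(fingers=[1, 1, 1, 1, 1, 1], xyz=[[-2, -8, 0], [-2, -8, 0], [-2, -8, 0], [-1, -5, 0], [0, -1, 0], [0, 0, 0]], rotation=[[0, 0, 6], [0, 0, 6], [0, 0, 6], [0, 0, 4], [0, 0, 0], [0, 0, 0]])

```text
clock: 41.03
eef_pos: [0.5799, -0.1506, 0.0357]
tool_rot: [0.779, -0.627, 0.009, -0.001]
ft_force: [-0.6, 0.0, 0.6]
width: 0.0001
gripper_force: 0.0
```

```bash
python3 kp.py
```

```text
t 41.03 tcp [ 0.5799 -0.1506  0.0357] berth mm [-101.2  -86.9] yaw -77.67 zaxis [ 0.016 -0.01  -1.   ] F [-0.6  0.   0.6] Fb [-0.6  0.1] w 0.0001
in tool: pivot-relative [-74.9  20.1   0.1] bar angle if flat contact (berth, closed 90): 94.3
```

Push on in small steps along the berth's forward direction until the end stop is felt.

Request:
drive_tool(fingers=[1, 1, 1, 1, 1], xyz=[[0, -2, 0], [0, -2, 0], [0, -2, 0], [0, -2, 0], [0, 0, 0]], rotation=[[0, 0, 2], [0, 0, 2], [0, 0, 0], [0, 0, 0], [0, 0, 0]])

```text
clock: 41.45
eef_pos: [0.5843, -0.1501, 0.0351]
tool_rot: [0.756, -0.655, 0.006, 0.001]
ft_force: [-6.0, -0.6, 2.7]
width: 0.0
gripper_force: 2.5
```

```bash
python3 kp.py
```

```text
t 41.45 tcp [ 0.5843 -0.1501  0.0351] berth mm [-96.8 -87. ] yaw -81.85 zaxis [ 0.009 -0.01  -1.   ] F [-6.  -0.6  2.7] Fb [-6.   0.3] w 0.0
in tool: pivot-relative [-73.1  21.1   1. ] bar angle if flat contact (berth, closed 90): 90.1
```

The end stop is felt (6 N, bar angle 90°). Backing off and looking.

Request:
drive_tool(fingers=[1, 1, 1, 1, 1, 1, 1, 1, 1, 1, 1], xyz=[[0, 6, 0], [0, 20, 0], [0, 14, 0], [0, 0, -30], [0, 0, -36], [0, 0, -36], [36, 0, 0], [36, 0, 0], [36, 0, 0], [36, 0, 0], [0, 0, 0]], rotation=[[0, 0, 0], [0, 0, 0], [0, 0, 0], [0, 0, 0], [0, 0, 0], [0, 0, 0], [0, 0, 0], [0, 0, 0], [0, 0, 0], [0, 0, 0], [0, 0, 0]])

```text
clock: 42.37
eef_pos: [0.5667, -0.3084, 0.1394]
tool_rot: [0.752, -0.659, 0.013, 0.0]
ft_force: [-0.5, -1.0, 0.6]
width: -0.0
gripper_force: 0.0
```

```bash
python3 st.py
python3 - <<'E'
from bench import viewer; import cv2,pickle
c=viewer.camera("top"); pickle.dump(c,open("end.pkl","wb"))
cv2.imwrite("pics/t5.png",cv2.resize(c["pixels"][75:235,215:515,::-1],None,fx=2.6,fy=2.6,interpolation=cv2.INTER_CUBIC))
E
```

```text
t 42.37 tcp [ 0.5667 -0.3084  0.1394] berth mm [-136.3 -241.3] yaw -82.53 zaxis [ 0.019 -0.018 -1.   ] F [-0.5 -1.   0.6] Fb [-0.6 -1. ] w -0.0
```

View pics/t5.png

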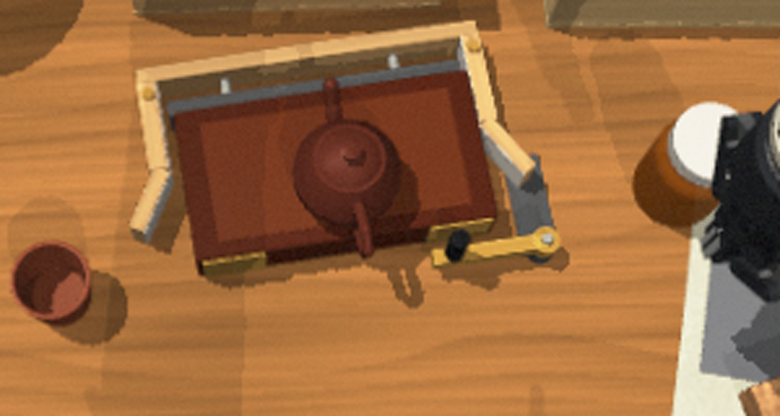

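The keeper bar lies parallel to the stand's near face, from (545,240) to (435,258). The stand is flush on the stop plate, the teapot is seated, and the cup (50,283) and jar (680,165) are in place. The robot is clear.

```bash
python3 -c "
from bench import sign_off
print(sign_off())"
```

```text
the job is handed in; nothing more can be done
None
```

The stand is home and square against the stop with the teapot still on it, the keeper bar is closed behind it, and the job is handed in at about 42 s; the highest push force read was about 13 N, though force was only read at the end of each move.

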